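# Cooling check of a dummy load: refit the dust filter, read the dipstick

## Task

Finish the weekly cooling check on the oil-cooled dummy load: take the washed green dust filter from the white drying rack, slide it down into the slot of the fan housing until it is fully home, and let go of it. Then take the clean dipstick by its yellow handle (fingers off the blade), push it down the sloping dip tube until its collar stops on the rim, pause a moment, and draw it right out. Finish while still holding it, level, still and with the graduated face up, its tip in the air over the drip tray, well clear above the rests and touching nothing else, so that the oil mark can be read; leave the other things on the bench where they are.

Things in the scene. Friction and masses are not known exactly. Their poses are not given: they have to be found in the camera images.
- load: oil-cooled dummy load, fixed: grey-green tank 340 (x) x 200 (y) x 195 mm high; fins reach x = 205 and y = 135 mm, lid fittings 226 mm high. Origin: middle of its foot on the bench; x along the tank, z up; -y is the service side facing mid-bench, carrying the fan housing (-x half) and the dip tube (+x half)
- fan_housing: grey fan housing on the load, 146 mm wide, with a filter slot open at the top: 130 mm wide (x), 14 mm thick (y), 118 mm deep; flared lips round the mouth end 127 mm above the slot floor. Origin: middle of the slot floor, 22 mm above the bench; y through the slot towards the tank, z up. Front face at y = -12, tank at y = 36 mm
- filter: dust filter, 140 g: upright panel 126 wide (x), 10 thick (y), 126 mm tall, green frame, dark mesh; green grip tab on the middle of its top edge, 44 wide, 10 thick, from z = 126 to 168 mm. Starts in the rack's middle slot. Origin: middle of its lower edge, z up. Either face may face the tank. Home: lower edge on the slot floor, only the tab above the lips
- rack: white drying rack, fixed: base 160 (x) x 130 (y) x 8 mm; combs at both x ends, 66 mm high, hold panels upright by their side edges in three slots along x, 13 mm thick and 43 mm apart. The filter stands in the middle one, on the base. Origin: middle of its underside, z up
- stick: dipstick, 130 g, 260 mm long. Origin: middle of the stop face of its black collar (36 mm disc, x = -8 to 0). x runs to the tip; steel blade x = 0 to 150, 10 wide (y), 5 mm thick (z); z out of its graduated face, up at the start. Round 14 mm neck behind the collar, then yellow handle x = -20 to -110, 14 wide (y), 24 mm tall (z). Centre of mass near x = -20 mm
- stick_tip (a point): the end of the dipstick's blade, on its centre line (stick x = 150 mm)
- tray: aluminium drip tray, fixed, 290 (x) x 120 (y) mm, rim 20 mm high. The dipstick lies level in its two forked rests at x = 70 (under the blade, prongs 56 mm high) and x = -124 mm (under the handle's end, prongs 48 mm high), tip to +x, axis 48 mm above the bench, lifted out upward. Origin: middle of its underside, z up
- dip_tube: dip tube fixed to the load: steel, flared brass mouth, leaning 40 degrees from upright with the mouth away from the tank. Bore 15 mm, 25 mm at the mouth, straight, 165 mm deep, open below; rim 31 mm across. Origin: middle of the rim, 165 mm above the bench; z out along the axis, x level. Seated, the dipstick's origin is here, its x along -z
- oil_bottle: closed white plastic oil bottle with red cap, 68 mm across, 170 mm tall; leave it alone. Origin: middle of its foot
- mug: blue mug, 76 mm across, 92 mm tall, handle to one side; leave it alone. Origin: middle of its foot
- parts_box: small grey open parts box 100 x 80 x 40 mm; leave it alone. Origin: middle of its underside
- multimeter: yellow hand-held multimeter lying on its back, 150 x 78 x 41 mm; leave it alone. Origin: middle of its underside
- screwdriver: screwdriver lying on the bench, about 200 mm long; leave it alone. Origin: middle of its underside
- attenuator: dark finned coaxial attenuator standing on end, 52 mm across, 71 mm tall; leave it alone. Origin: middle of its foot
Not all that is in view belongs to the job. Of the things that look like the filter, the larger one is meant. Leave any pink look-alike of the rack alone.

How it is judged:
On the way, in this order (a step that is already met when the one before it is completed fails the run):
1. the filter is fully home in the slot of the fan housing and released (z of filter in the frame of fan_housing between -0.004 and 0.005 m and x of filter in the frame of fan_housing between -0.006 and 0.006 m and y of filter in the frame of fan_housing between -0.005 and 0.005 m and angle between filter's own z axis and vertical below 0.06 rad and contact force between filter and the fingers below 0.05 N), for 0.2 s.
2. the dipstick is in the dip tube with its collar stopped on the rim (distance between stick and dip_tube below 0.005 m and angle between the x axis of stick and the z axis of dip_tube, either way round below 0.08 rad), for 0.2 s.
3. the dipstick is drawn right out of the tube (z of stick_tip in the frame of dip_tube above 0.01 m), for 0.05 s.
At the end, for the whole second after the job is handed in: Filter released and fully home (within 5 mm of the slot floor). Dipstick held still in the fingers, level and graduated face up within 11 degrees, collar and tip over 75 mm above the bench, tip over the drip tray, the stick touching nothing but the gripper (all of step 1 and x of stick_tip in the frame of tray between -0.145 and 0.145 m and y of stick_tip in the frame of tray between -0.06 and 0.06 m and height (world z) of each of stick_tip, stick above 0.075 m and angle between stick's own z axis and vertical below 0.2 rad and contact force between stick and the fingers above 2 N and contact force between stick and tray below 0.05 N and contact force between stick and load below 0.05 N and not (contact force between stick and rack above 0.05 N or contact force between stick and filter above 0.05 N or contact force between stick and oil_bottle above 0.05 N or contact force between stick and mug above 0.05 N or contact force between stick and parts_box above 0.05 N or contact force between stick and multimeter above 0.05 N or contact force between stick and screwdriver above 0.05 N or contact force between stick and attenuator above 0.05 N) and linear speed of stick below 0.03 m/s and angular speed of stick below 0.3 rad/s); the arm keeps its last pose, push and grip.
It fails at once if one of the other things on the bench is moved more than 30 mm (distance of any of oil_bottle, mug, parts_box, multimeter, screwdriver, attenuator from where it was at the start of the episode above 0.03 m).
It fails at once if the fingers touch the dipstick's blade (contact force between the fingers and stick_c0 above 0.5 N or contact force between the fingers and stick_c1 above 0.5 N).
It also fails if it takes over 64 s, if anything falls off the work surface, if the arm or the gripper's body presses on something with over 40 N, if the wrist force passes 120 N, or if a joint passes its speed limit or range.

## Robot

A 6-joint arm with a two-finger parallel gripper is mounted at the origin on the work surface. World frame = base frame: x ahead of the robot, y to its left, z up, the work surface at z = 0. Lengths are in m, angles in rad, forces in N, time in s.
With the tool pointing down it reaches from about 0.275 to 0.825 m from the base axis. Payload 4.9 kg.
Tool frame: the origin (TCP) lies on the centre line of the jaws, within the pads' length; the fingertips stand tip_extent ahead of it and the grasp point (between the pads) lies 6 mm ahead of it (tip_extent is the distance from the TCP to the fingertips, in m); z points along the fingers, y is the direction in which the jaws open and shut (so a half turn about z gives the same grasp; the last joint's range is limited). The gripper opens to 85 mm and grips with 20 to 120 N. Pads are 22 mm wide; open, the fingers measure 114 mm over their backs; the gripper's body (76 mm by 85 mm) begins 54 mm behind the grasp point. The pads swing forward as they close: fully open they stand 13 mm farther back than shut.
Start: joints at [-1.237, 0.326, -0.193, 1.052, 0, 1.437], TCP at [0.248, -0.491, 0.256] pointing down, gripper open.
Joint ranges: [-2.65, 2.65], [-0.97, 1.79], [-1.3, 1.35], [-1.93, 2.1], [-1.47, 1.37], [-3.14, 3.14]. Speed limits (rad/s): [2.57, 2.57, 3.14, 3.14, 3.14, 3.14].

## Interface

Orientations are given as a unit quaternion [w, x, y, z].
In Python, from bench import * gives the robot as it stands.
- The arm moves only by the tool servo_tool, never from a script. Its argument "plan" is a list that holds one entry, the list of rows, each a list of 6 numbers: the shift along the tool's x, y, z in m, then the turn, a rotation vector about the tool's x, y, z in degrees. In form: [[[tx, ty, tz, wx, wy, wz], ...]]. A call has 1 to 12 rows; each row shifts and turns the commanded pose from where the row before left it, along the tool's axes as they then stand; what a row does not reach is not made up. A row lasts 1/12 s, in which the tool goes at most 41.7 mm and 7.16 degrees, less where a joint would pass 70% of its speed; a pose out of reach is approached as far as the arm can. A call with a gripper value outside its range is refused whole. "jaw" is the finger opening in m, from 0 to 0.0854, set as the call begins (left out, the last holds). The fingers move at their own pace and stop on an object; the grip force is fixed at half the most. Time passes only in rows, so rows that do not move let the fingers close. It gives the time, the measured TCP pose, the force and the opening at its end, in the units of the state.
- read_state(): the state, without advancing time (a new reading comes with each control period).
- capture(name): name is "scene" or "top" or "wrist"; returns a dict with "pixels" (384x512x3 uint8, red, green, blue), "fx", "fy", "cx", "cy" (pixels), "R" (3x3) and "t" (3): a world point X has camera coordinates R X + t; the wrist camera has in their place "mount" (4x4, takes a point from camera to tool coordinates, whose origin is the TCP and whose axes are the flange's). Camera axes: x right, y down, z forward; pixel columns grow to the right and rows downward; lengths in m; the calibration is good to about 2 mm. The wrist camera is an equidistant fisheye: a pixel r from the principal point sees the ray r / f radians off the axis. A picture is of the moment at which its call begins: read the wrist's pose just before it. There is no depth.
- finish_job(): hands the job in, once; it reports no verdict.
The state is a dict: "time": time; "q": joint angles; "qd": joint speeds; "joint_torque": joint torques, N m; "position": TCP position; "eef_rot": TCP orientation; "wrist_force": force on the tool from outside, world axes, zero at the start; "ft_torque": the same for the moment, N m; "gripper_width": opening from 0.0 (shut) to 1.0 (fully open).
Only numpy, scipy, OpenCV 4.12 (cv2) and the standard library are available. Lean on these libraries where they do the work, as an engineer would, in place of code of your own. Each camera call takes 0.05 s, during which the arm holds its last target.

## Working session

There is one attempt and no reset: what is moved stays moved. The work goes in short steps, Python scripts to look and compute and a tool call to move; the robot and the scene stay as the last step left them, time stands still between calls to the robot, and variables do not carry over. Pictures are saved under pics/ and viewed, and the job is handed in when it is done.

Besides the shell and the picture viewer there is one more tool, called as name([rows], argument=value, ...), one row to a line, values as JSON. servo_tool: Moves the arm, as the interface text tells. Its arguments: {"type":"object","properties":{"plan":{"type":"array"},"jaw":{"type":"number"}},"required":["plan"]}

```bash
ls; mkdir -p pics
python3 - <<'E'
from bench import *
import cv2, numpy as np
s=read_state()
for k,v in s.items(): print(k,v)
for n in ["scene","top","wrist"]:
    c=capture(n); cv2.imwrite(f"pics/{n}0.png",cv2.cvtColor(c["pixels"],cv2.COLOR_RGB2BGR))
    np.save(f"pics/{n}0.npy",c,allow_pickle=True)
    print(n,{k:(np.round(v,4).tolist() if k!="pixels" else 0) for k,v in c.items() if k!="pixels"})
E
```

```text
pics
time 0.0
q [-1.23721544e+00  3.26923520e-01 -1.93597722e-01  1.05199515e+00
 -7.64450747e-06  1.43657279e+00]
qd [-2.83021958e-03 -3.28337976e-04 -8.42844842e-04  3.69027953e-05
 -7.94179933e-04 -7.48054994e-04]
joint_torque [ 4.53233242e-04 -4.43401587e+01  2.62438560e+01  1.55208888e-02
 -6.21979575e-05 -1.25434835e-05]
position [ 0.24782742 -0.49039175  0.25550763]
eef_rot [-8.55381392e-04  9.72769008e-01  2.31775145e-01 -8.93881168e-05]
wrist_force [-0.34475204  0.70402249  0.75497667]
ft_torque [ 0.03989772 -0.04815323 -0.00800923]
gripper_width 0.9968630723060214
scene {'fx': 425.1607, 'fy': 425.1607, 'cx': 253.8015, 'cy': 197.318, 'R': [[-0.6484, 0.7613, 0.0104], [0.6272, 0.5419, -0.5595], [-0.4316, -0.3562, -0.8288]], 't': [0.4067, -0.2222, 1.6572]}
top {'fx': 471.5964, 'fy': 471.5964, 'cx': 270.8698, 'cy': 195.7959, 'R': [[0.0096, -0.9999, -0.0103], [-0.9911, -0.0081, -0.1327], [0.1326, 0.0115, -0.9911]], 't': [-0.0845, 0.5514, 1.9909]}
wrist {'fx': 297.3186, 'fy': 297.3186, 'cx': 254.4251, 'cy': 191.8906, 'mount': [[0.0004, -0.9498, -0.3127, 0.0806], [1.0, 0.0007, -0.0007, -0.0008], [0.0008, -0.3127, 0.9498, -0.117], [0.0, 0.0, 0.0, 1.0]]}
```

View pics/scene0.png

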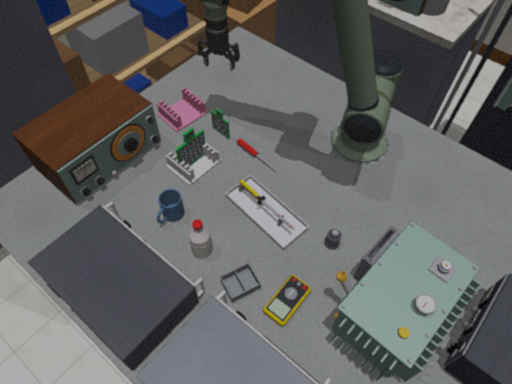

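View pics/top0.png

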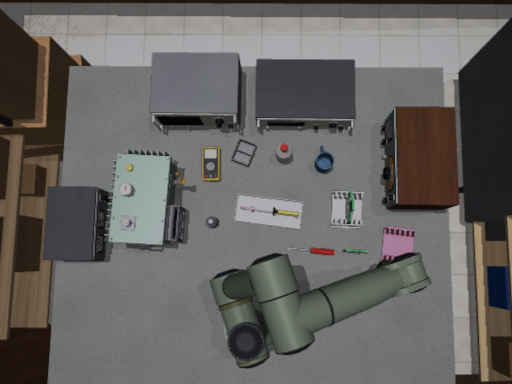

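View pics/wrist0.png

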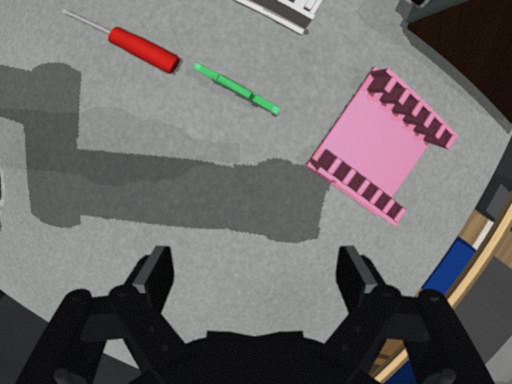

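```bash
cat > h.py <<'E'
import numpy as np, cv2
from scipy.spatial.transform import Rotation as Rn
def quat(q): return Rn.from_quat([q[1],q[2],q[3],q[0]])
def ray(c,uv,pose=None):
    """world origin, dirs for pixels; pose=(p,q) for wrist"""
    uv=np.atleast_2d(np.array(uv,float))
    if "R" in c:
        d=np.c_[(uv[:,0]-c["cx"])/c["fx"],(uv[:,1]-c["cy"])/c["fy"],np.ones(len(uv))]
        R=np.array(c["R"]);t=np.array(c["t"])
        return -R.T@t, d@R
    M=np.array(c["mount"]);p,q=pose;Rw=quat(q).as_matrix()
    x=(uv[:,0]-c["cx"])/c["fx"];y=(uv[:,1]-c["cy"])/c["fy"];r=np.hypot(x,y)+1e-12
    d=np.c_[np.sin(r)*x/r,np.sin(r)*y/r,np.cos(r)]
    return Rw@M[:3,3]+p, d@(Rw@M[:3,:3]).T
def onplane(c,uv,z,pose=None):
    o,d=ray(c,uv,pose); return o+d*((z-o[2])/d[:,2])[:,None]
def proj(c,X,pose=None):
    X=np.atleast_2d(np.array(X,float))
    if "R" in c:
        P=X@np.array(c["R"]).T+np.array(c["t"]); return np.c_[c["fx"]*P[:,0]/P[:,2]+c["cx"],c["fy"]*P[:,1]/P[:,2]+c["cy"]]
    M=np.array(c["mount"]);p,q=pose;Rw=quat(q).as_matrix()
    P=((X-p)@Rw-M[:3,3])@M[:3,:3]
    th=np.arctan2(np.hypot(P[:,0],P[:,1]),P[:,2]);n=np.hypot(P[:,0],P[:,1])+1e-12
    return np.c_[c["fx"]*th*P[:,0]/n+c["cx"],c["fy"]*th*P[:,1]/n+c["cy"]]
def load(n): return np.load(f"pics/{n}.npy",allow_pickle=True).item()
def shot(name,tag):
    from bench import capture,read_state
    s=read_state();c=capture(name)
    c["pose"]=(np.array(s["position"]),np.array(s["eef_rot"]))
    np.save(f"pics/{tag}.npy",c,allow_pickle=True)
    cv2.imwrite(f"pics/{tag}.png",cv2.cvtColor(c["pixels"],cv2.COLOR_RGB2BGR))
    return c
def crop(tag,x0,y0,x1,y1,k,out):
    im=cv2.imread(f"pics/{tag}.png")[y0:y1,x0:x1]
    cv2.imwrite(f"pics/{out}.png",cv2.resize(im,None,fx=k,fy=k,interpolation=cv2.INTER_CUBIC))
E
python3 - <<'E'
from h import *
crop("top0",90,130,190,270,4,"t_load"); crop("top0",200,130,400,270,4,"t_mid"); crop("scene0",140,80,340,250,4,"s_mid"); crop("scene0",310,210,490,370,4,"s_load")
E
```

```text
(no output)
```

View pics/t_load.png

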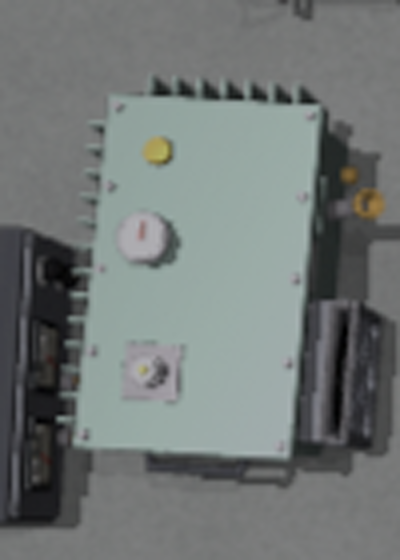

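View pics/t_mid.png

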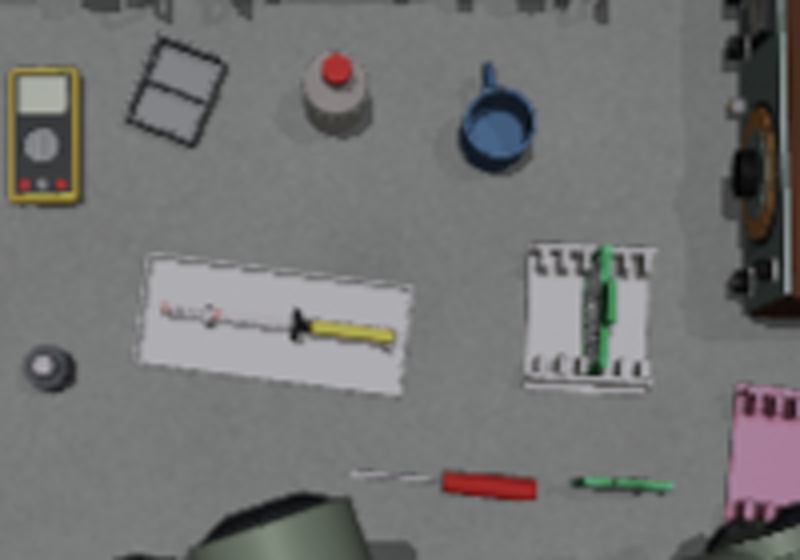

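View pics/s_mid.png

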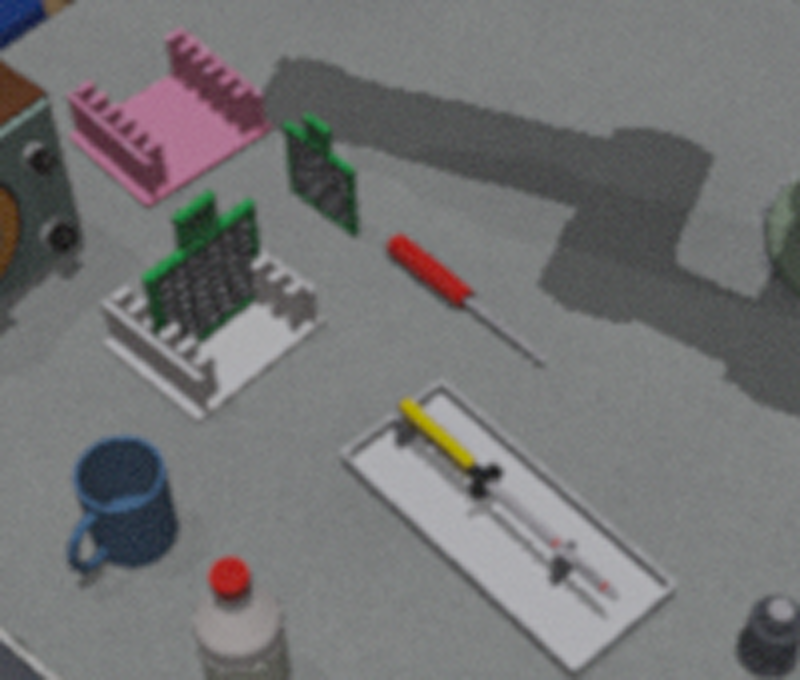

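View pics/s_load.png

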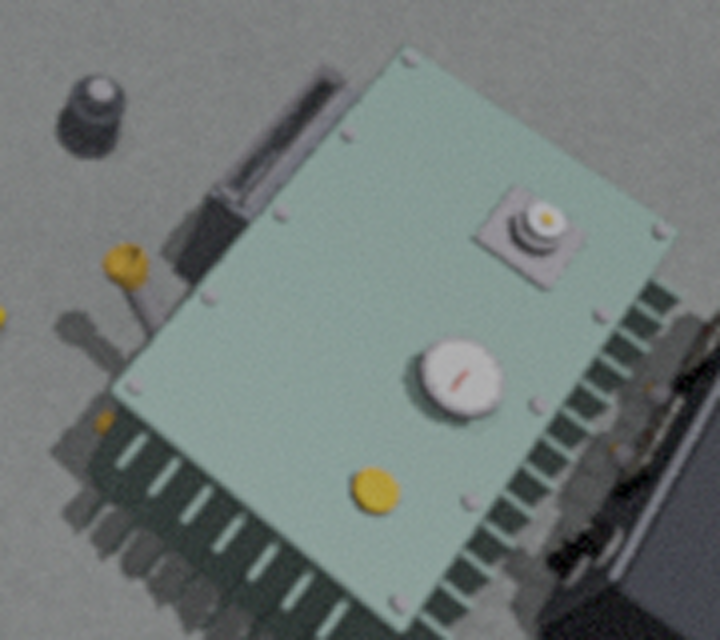

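Run:
```python
from h import *
T=load("top0");S=load("scene0")
tc=lambda a,o: [ (x/4-0.375+o[0],y/4-0.375+o[1]) for x,y in a]
L=(90,130);M=(200,130)
print("lid corners z.195",onplane(T,tc([(108,95),(325,105),(292,457),(78,447)],L),.195).round(4).tolist())
print("rim z.165",onplane(T,tc([(368,203)],L),.165).round(4))
print("slot z.149",onplane(T,tc([(347,305),(337,440)],L),.149).round(4).tolist())
print("tray corners z.02",onplane(T,tc([(150,255),(412,288),(400,395),(138,362)],M),.02).round(4).tolist())
print("stick: tip, collar, handle end z.05",onplane(T,tc([(163,309),(298,325),(394,336)],M),.05).round(4).tolist())
print("tab z.176",onplane(T,tc([(609,280),(607,324)],M),.176).round(4).tolist())
print("panel top z.134",onplane(T,tc([(603,248),(598,372)],M),.134).round(4).tolist())
print("rack base",onplane(T,tc([(525,383),(650,388)],M),.008).round(4).tolist(),"top",onplane(T,tc([(530,243),(656,248),(525,375),(650,378)],M),.066).round(4).tolist())
SL=(310,210);SM=(140,80)
print("S lid",onplane(S,tc([(408,45),(678,233),(402,633),(112,390)],SL),.195).round(4).tolist())
print("S rim",onplane(S,tc([(127,262)],SL),.165).round(4))
print("S slot",onplane(S,tc([(335,78),(230,195)],SL),.149).round(4).tolist())
print("S tray",onplane(S,tc([(442,380),(675,585),(575,675),(343,455)],SM),.02).round(4).tolist())
print("S stick",onplane(S,tc([(616,595),(487,475),(404,405)],SM),.05).round(4).tolist())
print("S tab top",onplane(S,tc([(177,212),(213,194)],SM),.176).round(4).tolist())
print("S panel top",onplane(S,tc([(147,276),(257,205)],SM),.134).round(4).tolist())
```

```text
lid corners z.195 [[0.6979, 0.5405, 0.195], [0.6892, 0.3215, 0.195], [0.3375, 0.3406, 0.195], [0.3453, 0.5513, 0.195]]
rim z.165 [[0.5949 0.2809 0.165 ]]
slot z.149 [[0.4927, 0.3019, 0.149], [0.3563, 0.307, 0.149]]
tray corners z.02 [[0.5637, 0.0672, 0.02], [0.53, -0.2169, 0.02], [0.4143, -0.2041, 0.02], [0.4473, 0.0779, 0.02]]
stick: tip, collar, handle end z.05 [[0.5016, 0.0497, 0.05], [0.4857, -0.0942, 0.05], [0.4749, -0.1962, 0.05]]
tab z.176 [[0.5207, -0.4044, 0.176], [0.4766, -0.4018, 0.176]]
panel top z.134 [[0.5589, -0.4055, 0.134], [0.432, -0.3988, 0.134]]
rack base [[0.4292, -0.3395, 0.008], [0.425, -0.4741, 0.008]] top [[0.5734, -0.3392, 0.066], [0.5692, -0.4722, 0.066], [0.4334, -0.3329, 0.066], [0.4314, -0.4637, 0.066]]
S lid [[0.3363, 0.3476, 0.195], [0.3491, 0.5583, 0.195], [0.6997, 0.5422, 0.195], [0.6886, 0.3295, 0.195]]
S rim [[0.5948 0.2846 0.165 ]]
S slot [[0.3632, 0.318, 0.149], [0.4964, 0.3098, 0.149]]
S tray [[0.4139, -0.1994, 0.02], [0.4489, 0.0866, 0.02], [0.5691, 0.0752, 0.02], [0.5327, -0.2113, 0.02]]
S stick [[0.5041, 0.0636, 0.05], [0.4826, -0.0903, 0.05], [0.4735, -0.192, 0.05]]
S tab top [[0.5154, -0.4075, 0.176], [0.481, -0.3992, 0.176]]
S panel top [[0.5599, -0.4059, 0.134], [0.4399, -0.3922, 0.134]]
```

```bash
cat >> h.py <<'E'
def mat(p,R):
    M=np.eye(4);M[:3,:3]=R;M[:3,3]=p;return M
def axes(x,z):
    """tool rotation from desired tool x (approx) and tool z"""
    z=np.array(z,float)/np.linalg.norm(z);x=np.array(x,float);x=x-z*(x@z);x/=np.linalg.norm(x)
    return np.c_[x,np.cross(z,x),z]
def rows(T0,T1,N):
    D=np.linalg.inv(T0)@T1
    r=Rn.from_matrix(D[:3,:3]).as_rotvec()
    Rs=Rn.from_rotvec(r/N).as_matrix()
    A=sum(np.linalg.matrix_power(Rs,k) for k in range(N))
    t=np.linalg.solve(A,D[:3,3])
    print("N",N,"row: t",t.round(5).tolist(),"deg",np.degrees(r/N).round(3).tolist()," |t|",np.linalg.norm(t).round(4),"total deg",np.degrees(r).round(2).tolist(),"total t",D[:3,3].round(4).tolist())
def cur():
    from bench import read_state
    s=read_state(); return mat(np.array(s["position"]),quat(s["eef_rot"]).as_matrix()),s
DOWN=(0,0,-1)
E
python3 - <<'E'
from h import *
T0,s=cur()
a=np.radians(-3)
rows(T0,mat([.49,-.403,.31],axes([np.cos(a),np.sin(a),0],DOWN)),11)
E
```

```text
N 11 row: t [0.02351, -0.00273, -0.00493] deg [-0.007, 0.001, 2.709]  |t| 0.0242 total deg [-0.08, 0.01, 29.8] total t [0.2556, 0.031, -0.0543]
```

servo_tool([
  [[0.0235,-0.0027,-0.005,0,0,2.71],[0.0235,-0.0027,-0.005,0,0,2.71],[0.0235,-0.0027,-0.005,0,0,2.71],[0.0235,-0.0027,-0.005,0,0,2.71],[0.0235,-0.0027,-0.005,0,0,2.71],[0.0235,-0.0027,-0.005,0,0,2.71],[0.0235,-0.0027,-0.005,0,0,2.71],[0.0235,-0.0027,-0.005,0,0,2.71],[0.0235,-0.0027,-0.005,0,0,2.71],[0.0235,-0.0027,-0.005,0,0,2.71],[0.0235,-0.0027,-0.005,0,0,2.71],[0,0,0,0,0,0]],
])

```text
time: 1.15
position: [0.4938, -0.4029, 0.3114]
eef_rot: [0.0, 1.0, -0.025, 0.001]
wrist_force: [-1.4, -0.1, 0.2]
gripper_width: 0.999
```

Run:
```python
from h import *
c=shot("wrist","w1"); T,s=cur(); print(s["time"],s["q"],s["position"])
crop("w1",0,0,512,384,1.5,"w1b")
```

```text
1.2 [-8.02638600e-01  4.66255569e-01  1.57633597e-01  1.26200190e+00
  9.76905377e-05  2.38851624e+00] [ 0.4918588  -0.40315059  0.31088976]
```

View pics/w1b.png

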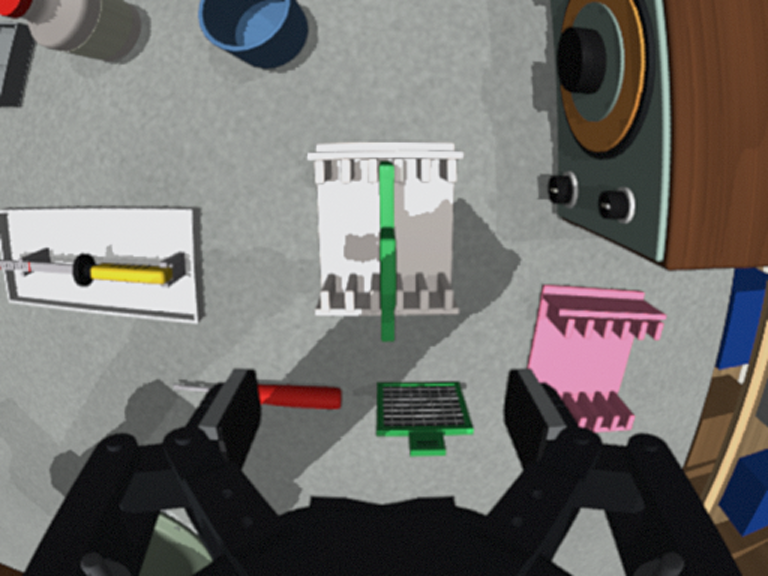

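Run:
```python
from h import *
c=load("w1");im=c["pixels"].astype(int)
m=((im[...,1]>im[...,0]*1.3+10)&(im[...,1]>im[...,2]*1.2+10)).astype(np.uint8)
for v in range(100,232,6):
    u=np.where(m[v,230:290])[0]+230
    if len(u): print(v,u.min(),u.max(),len(u),onplane(c,[((u.min()+u.max())/2,v)],.134,c["pose"]).round(4)[0,:2],onplane(c,[((u.min()+u.max())/2,v)],.176,c["pose"]).round(4)[0,:2])
crop("w1",200,90,320,240,5,"w1c")
```

```text
112 253 262 10 [ 0.5595 -0.4081] [ 0.5615 -0.4078]
118 253 262 10 [ 0.5536 -0.4078] [ 0.5564 -0.4076]
124 253 262 10 [ 0.5476 -0.4076] [ 0.5513 -0.4073]
130 253 262 10 [ 0.5416 -0.4073] [ 0.5462 -0.4071]
136 253 262 10 [ 0.5356 -0.407 ] [ 0.541  -0.4068]
142 253 262 10 [ 0.5295 -0.4067] [ 0.5358 -0.4066]
148 253 262 10 [ 0.5234 -0.4064] [ 0.5306 -0.4063]
154 254 261 8 [ 0.5173 -0.4061] [ 0.5253 -0.4061]
160 253 263 11 [ 0.5111 -0.4063] [ 0.52   -0.4063]
166 253 263 11 [ 0.5049 -0.406 ] [ 0.5147 -0.406 ]
172 253 263 11 [ 0.4986 -0.4057] [ 0.5093 -0.4058]
178 254 263 10 [ 0.4922 -0.406 ] [ 0.5038 -0.4059]
184 253 263 11 [ 0.4858 -0.4051] [ 0.4983 -0.4052]
190 253 263 11 [ 0.4793 -0.4048] [ 0.4927 -0.405 ]
196 254 263 10 [ 0.4727 -0.4051] [ 0.4871 -0.4052]
202 254 263 10 [ 0.466  -0.4048] [ 0.4813 -0.4049]
208 255 261 7 [ 0.4592 -0.4039] [ 0.4755 -0.4042]
214 254 262 9 [ 0.4523 -0.4036] [ 0.4696 -0.4039]
220 254 262 9 [ 0.4453 -0.4033] [ 0.4636 -0.4037]
226 254 262 9 [ 0.4382 -0.403 ] [ 0.4575 -0.4034]
```

View pics/w1c.png

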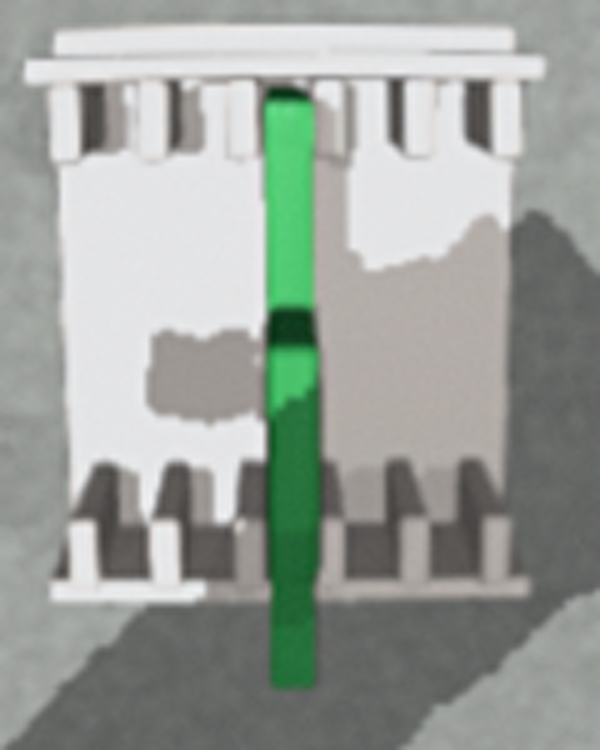

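Run:
```python
import bench
print([n for n in dir(bench) if not n.startswith('_')], getattr(bench,'tip_extent',None))
from h import *
T0,s=cur()
a=np.radians(-2.5)
G=mat([.4985,-.4055,.154],axes([np.cos(a),np.sin(a),0],DOWN))
rows(T0,G,10)
```

```text
['IKError', 'capture', 'finish_job', 'read_state', 'tip_extent'] 0.025
N 10 row: t [0.00067, 0.0002, 0.01569] deg [0.0, -0.001, -0.034]  |t| 0.0157 total deg [0.0, -0.01, -0.34] total t [0.0067, 0.002, 0.1569]
```

servo_tool([
  [[0.0007,0.0002,0.0146,0,0,0],[0.0007,0.0002,0.0146,0,0,0],[0.0007,0.0002,0.0146,0,0,0],[0.0007,0.0002,0.0146,0,0,0],[0.0007,0.0002,0.0146,0,0,0],[0.0007,0.0002,0.0146,0,0,0],[0.0007,0.0002,0.0146,0,0,0],[0.0007,0.0002,0.0146,0,0,0],[0.0007,0.0002,0.0146,0,0,0],[0.0007,0.0002,0.0146,0,0,-0.3],[0,0,0,0,0,0],[0,0,0,0,0,0]],
], jaw=0.04)

```text
time: 2.2
position: [0.4956, -0.4057, 0.1644]
eef_rot: [-0.001, 1.0, -0.024, -0.001]
wrist_force: [-0.3, 0.0, 0.2]
gripper_width: 0.469
```

Run:
```python
from h import *
c=shot("wrist","w2"); T,s=cur(); print(s["time"],s["position"],s["gripper_width"])
crop("w2",140,150,380,330,3.2,"w2b")
```

```text
2.25 [ 0.49626975 -0.40623819  0.1654507 ] 0.4631679300446569
```

View pics/w2b.png

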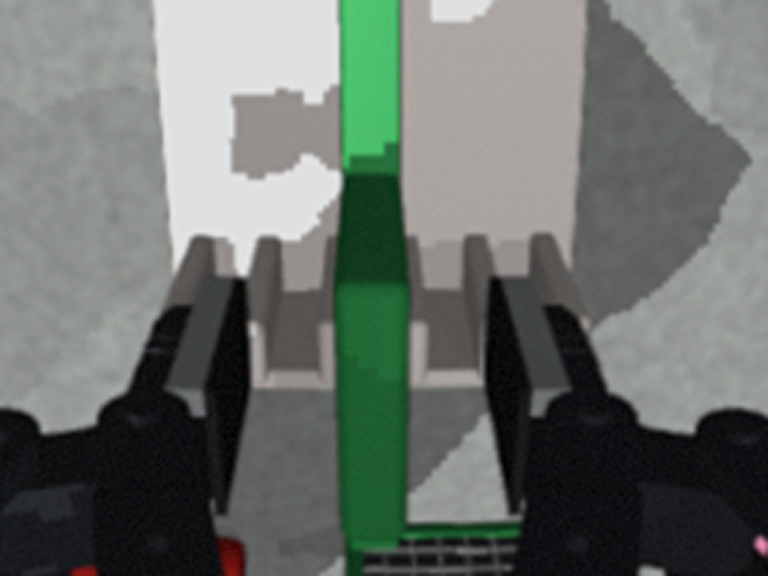

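servo_tool([
  [[0,0,0,0,0,0],[0,0,0,0,0,0],[0,0,0,0,0,0],[0,0,0,0,0,0],[0,0,0,0,0,0]],
], jaw=0)

```text
time: 2.67
position: [0.4975, -0.4067, 0.1666]
eef_rot: [0.001, 1.0, -0.024, 0.001]
wrist_force: [-0.1, -0.4, 5.6]
gripper_width: 0.11
```

servo_tool([
  [[0,0,0,0,0,0],[0,0,-0.005,0,0,0],[0,0,-0.015,0,0,0],[0,0,-0.02,0,0,0],[0,0,-0.02,0,0,0],[0,0,-0.02,0,0,0],[0,0,-0.02,0,0,0],[0,0,0,0,0,0]],
])

```text
time: 3.33
position: [0.4982, -0.4073, 0.2696]
eef_rot: [0.002, 1.0, -0.024, 0.002]
wrist_force: [-0.2, -1.3, -0.4]
gripper_width: 0.106
```

Run:
```python
from h import *
c=shot("wrist","w3"); T,s=cur(); print(s["time"],s["position"],s["gripper_width"],s["eef_rot"],s["wrist_force"])
crop("w3",0,0,512,384,1.5,"w3b")
```

```text
3.3833 [ 0.49777608 -0.40679461  0.26729881] 0.10605834568131844 [ 0.00130585  0.99972075 -0.02355629  0.00135136] [ 0.55932381 -0.28170108 -2.2312647 ]
```

View pics/w3b.png

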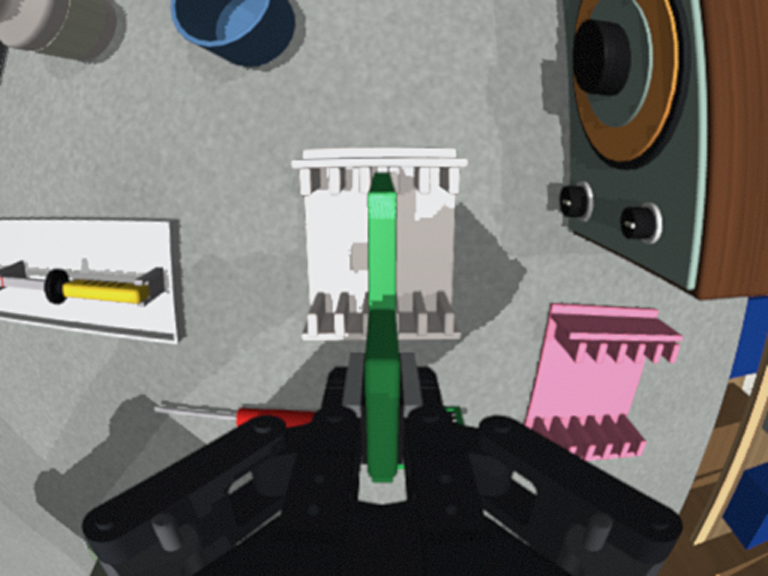

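Run:
```python
from h import *
T0,s=cur()
a=np.radians(-3.2)
rows(T0,mat([.42,.21,.37],axes([np.cos(a),np.sin(a),0],DOWN)),21)
```

```text
N 21 row: t [-0.0052, -0.02914, -0.00494] deg [0.007, -0.008, 0.024]  |t| 0.03 total deg [0.15, -0.16, 0.5] total t [-0.1065, -0.6122, -0.1046]
```

servo_tool([
  [[-0.003,-0.015,-0.012,0,0,0],[-0.005,-0.03,-0.01,0,0,0],[-0.005,-0.03,-0.009,0,0,0],[-0.005,-0.03,-0.009,0,0,0],[-0.005,-0.03,-0.009,0,0,0],[-0.005,-0.03,-0.009,0,0,0],[-0.005,-0.03,-0.009,0,0,0],[-0.005,-0.03,-0.009,0,0,0],[-0.005,-0.03,-0.009,0,0,0],[-0.005,-0.03,-0.009,0,0,0],[-0.005,-0.03,-0.009,0,0,0],[-0.005,-0.03,0,0,0,0]],
])

```text
time: 4.38
position: [0.455, -0.0573, 0.3684]
eef_rot: [-0.0, 1.0, -0.024, 0.0]
wrist_force: [1.3, 0.2, -1.2]
gripper_width: 0.106
```

servo_tool([
  [[-0.005,-0.03,0,0,0,0],[-0.005,-0.03,0,0,0,0],[-0.005,-0.03,0,0,0,0],[-0.005,-0.03,0,0,0,0],[-0.005,-0.03,0,0,0,0],[-0.005,-0.03,0,0,0,0.5],[-0.005,-0.03,0,0,0,0],[-0.005,-0.03,0,0,0,0],[-0.005,-0.02,0,0,0,0],[0,0,0,0,0,0],[0,0,0,0,0,0]],
])

```text
time: 5.3
position: [0.4176, 0.1131, 0.3727]
eef_rot: [-0.035, 0.999, 0.025, -0.001]
wrist_force: [0.0, 0.3, -1.5]
gripper_width: 0.104
```

Run:
```python
from h import *
c=shot("wrist","w4"); T,s=cur(); print(s["time"],s["position"],s["gripper_width"],s["eef_rot"],s["wrist_force"],s["q"])
crop("w4",0,0,512,384,1.5,"w4b")
```

```text
5.35 [0.41776359 0.11296167 0.37264243] 0.10677025569591622 [-3.46158630e-02  9.99103729e-01  2.43414041e-02 -9.88660434e-04] [ 0.46861885 -0.39464269 -1.21530782] [ 0.0477696   0.04167326 -0.25032685  1.27915299  0.06927289  3.14063305]
```

View pics/w4b.png

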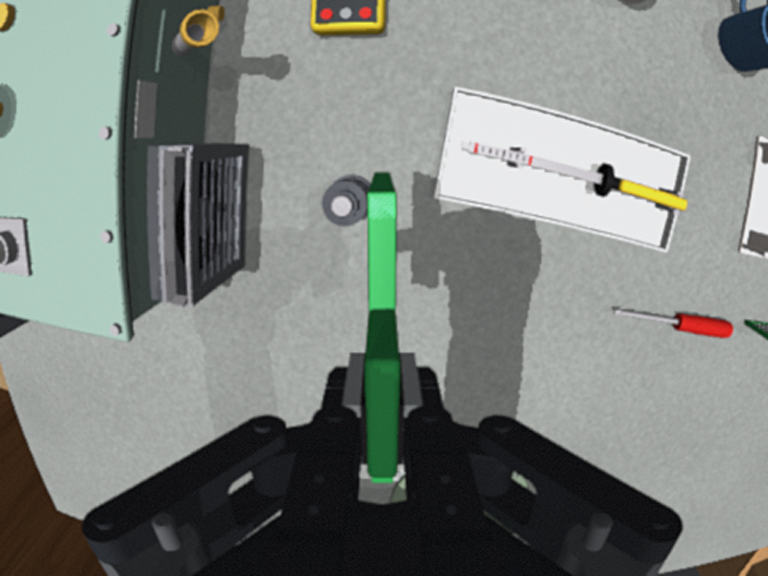

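Run:
```python
from h import *
T0,s=cur()
rad=np.radians
A=mat([.42,.16,.372],axes([np.cos(rad(86)),np.sin(rad(86)),0],DOWN))
B=mat([.42,.20,.372],axes([np.cos(rad(170)),np.sin(rad(170)),0],DOWN))
rows(T0,A,12);rows(A,B,12)
```

```text
N 12 row: t [0.00296, -0.0031, 0.0002] deg [-0.271, -0.239, -6.931]  |t| 0.0043 total deg [-3.26, -2.87, -83.17] total t [0.0045, -0.0467, 0.0039]
N 12 row: t [0.00301, 0.00207, 0.0] deg [0.0, 0.0, -7.0]  |t| 0.0036 total deg [0.0, 0.0, -84.0] total t [0.0399, -0.0028, 0.0]
```

servo_tool([
  [[0.003,-0.0031,0.0002,-0.27,-0.24,-6.93],[0.003,-0.0031,0.0002,-0.27,-0.24,-6.93],[0.003,-0.0031,0.0002,-0.27,-0.24,-6.93],[0.003,-0.0031,0.0002,-0.27,-0.24,-6.93],[0.003,-0.0031,0.0002,-0.27,-0.24,-6.93],[0.003,-0.0031,0.0002,-0.27,-0.24,-6.93],[0.003,-0.0031,0.0002,-0.27,-0.24,-6.93],[0.003,-0.0031,0.0002,-0.27,-0.24,-6.93],[0.003,-0.0031,0.0002,-0.27,-0.24,-6.93],[0.003,-0.0031,0.0002,-0.27,-0.24,-6.93],[0.003,-0.0031,0.0002,-0.27,-0.24,-6.93],[0.003,-0.0031,0.0002,-0.27,-0.24,-6.93]],
])

```text
time: 6.35
position: [0.4206, 0.1603, 0.3718]
eef_rot: [-0.0, 0.73, 0.684, -0.0]
wrist_force: [-0.2, 0.3, -1.1]
gripper_width: 0.111
```

servo_tool([
  [[0.003,0.002,0,0,0,-7],[0.003,0.002,0,0,0,-7],[0.003,0.002,0,0,0,-7],[0.003,0.002,0,0,0,-7],[0.003,0.002,0,0,0,-7],[0.003,0.002,0,0,0,-7],[0.003,0.002,0,0,0,-7],[0.003,0.002,0,0,0,-7],[0.003,0.002,0,0,0,-7],[0.003,0.002,0,0,0,-7],[0.003,0.002,0,0,0,-7],[0.003,0.002,0,0,0,-7]],
])

```text
time: 7.35
position: [0.42, 0.1998, 0.3718]
eef_rot: [-0.0, 0.085, 0.996, 0.0]
wrist_force: [-0.0, -0.8, -1.4]
gripper_width: 0.105
```

servo_tool([
  [[0,0,0,0,0,-6.8],[0,0,0,0,0,0],[0,0,0,0,0,0]],
])

```text
time: 7.6
position: [0.4199, 0.1998, 0.3718]
eef_rot: [-0.0, 0.03, 1.0, 0.0]
wrist_force: [0.3, 0.9, -1.6]
gripper_width: 0.108
```

Run:
```python
from h import *
c=shot("wrist","w5"); T,s=cur(); print(s["time"],s["gripper_width"],s["wrist_force"],s["q"]);print(T.round(4))
crop("w5",0,0,512,384,1.5,"w5b")
```

```text
7.65 0.10975728483118452 [ 0.02695466  0.25978121 -1.85373903] [ 2.84970723e-01  1.12397552e-01 -1.72996258e-01  1.28610469e+00
  5.99047342e-04  3.44083705e-01]
[[-9.983e-01  5.910e-02 -8.000e-04  4.198e-01]
 [ 5.910e-02  9.983e-01  4.000e-04  1.999e-01]
 [ 9.000e-04  3.000e-04 -1.000e+00  3.718e-01]
 [ 0.000e+00  0.000e+00  0.000e+00  1.000e+00]]
```

View pics/w5b.png

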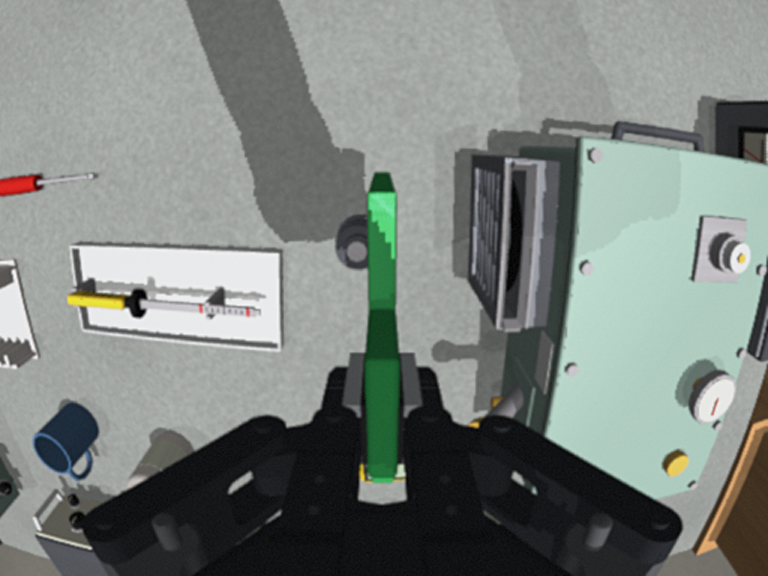

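Run:
```python
from h import *
crop("w5",300,90,400,230,5.5,"w5c")
```

```text
(no output)
```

View pics/w5c.png

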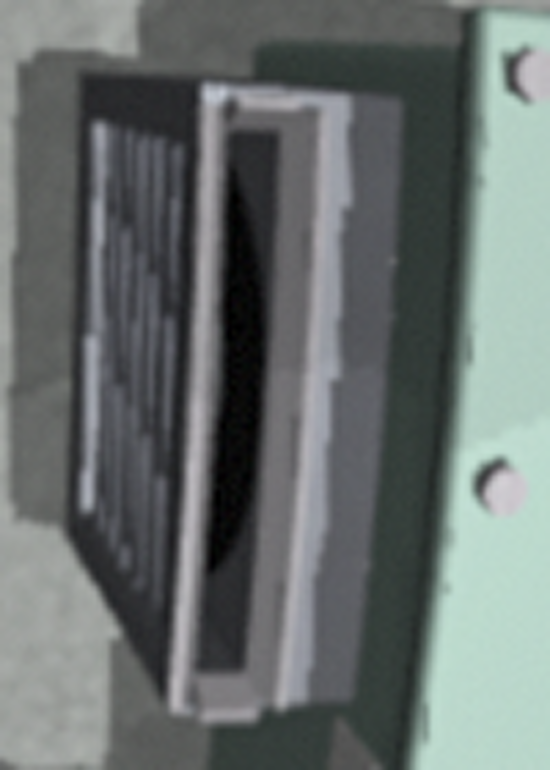

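servo_tool([
  [[-0.018,0.0194,0,0,0,0],[-0.018,0.0194,0,0,0,0],[-0.018,0.0194,0,0,0,0],[-0.018,0.0194,0,0,0,0],[-0.018,0.0194,0,0,0,0],[-0.018,0.0194,0,0,0,0],[0,0,0,0,0,0],[0,0,0,0,0,0]],
])

```text
time: 8.32
position: [0.5345, 0.3108, 0.3704]
eef_rot: [-0.001, 0.028, 1.0, -0.0]
wrist_force: [-0.6, -1.2, -0.9]
gripper_width: 0.103
```

Run:
```python
from h import *
c=shot("wrist","w6"); T,s=cur(); print(s["time"],s["gripper_width"],s["wrist_force"],s["q"]);print(T.round(4))
crop("w6",200,0,360,140,5,"w6b")
```

```text
8.3667 0.10733123180027214 [-0.53439632 -0.39145575 -0.82288065] [4.06684574e-01 4.20198842e-01 2.35552846e-01 1.38845005e+00
 6.03974944e-04 4.63547922e-01]
[[-9.984e-01  5.680e-02 -2.400e-03  5.338e-01]
 [ 5.680e-02  9.984e-01 -4.000e-04  3.102e-01]
 [ 2.300e-03 -5.000e-04 -1.000e+00  3.710e-01]
 [ 0.000e+00  0.000e+00  0.000e+00  1.000e+00]]
```

View pics/w6b.png

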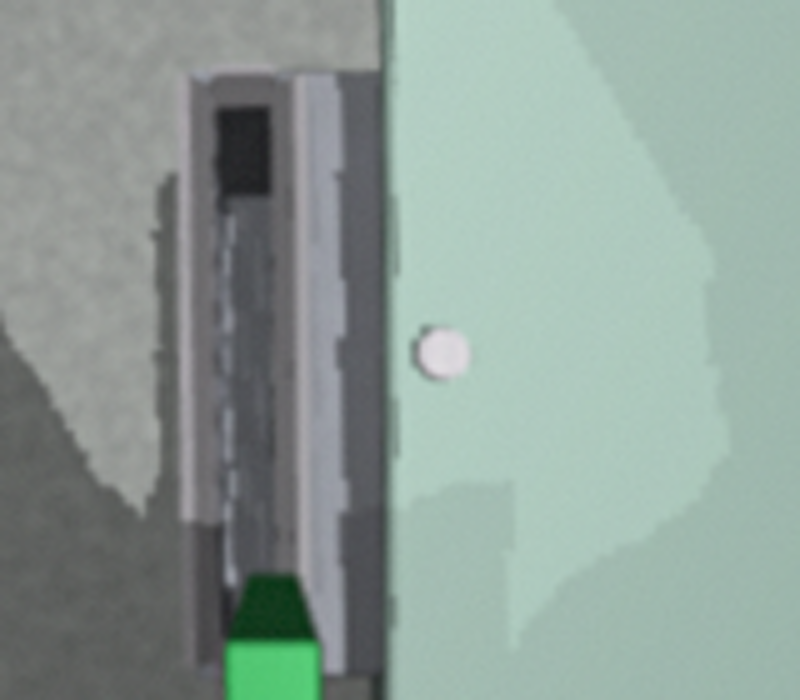

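View pics/w6.png

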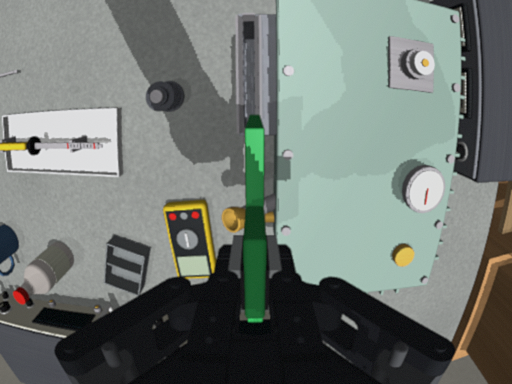

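Run:
```python
from h import *
c=load("w6");p=c["pose"]
f=lambda u,v:(200+u/5-.4,0+v/5-.4)
for r,l,rr in [(100,186,300),(200,186,300),(300,186.5,300.5),(400,187,301),(500,187.5,302)]:
    P=onplane(c,[f(l,r),f(rr,r)],.149,p); print(r,P[:,:2].round(4).tolist(),P.mean(0)[:2].round(4), np.linalg.norm(P[0]-P[1]).round(4))
print("ends",onplane(c,[f(243,72),f(200,670)],.149,p).round(4).tolist(), "floor top end",onplane(c,[f(244,107),f(218,107),f(270,107)],.022,p).round(4).tolist())
print("fan filter bottom far edge", onplane(c,[f(247,575),f(298,575)],.213,p).round(4))
# rim dip tube & from w5 & w4
print("rim w6", onplane(c,[(234,218)],.165,p).round(4))
```

```text
100 [[0.3615, 0.3019], [0.3631, 0.3273]] [0.3623 0.3146] 0.0255
200 [[0.3855, 0.3006], [0.3872, 0.3259]] [0.3864 0.3132] 0.0254
300 [[0.409, 0.2994], [0.4106, 0.3247]] [0.4098 0.312 ] 0.0254
400 [[0.432, 0.2981], [0.4335, 0.3235]] [0.4327 0.3108] 0.0254
500 [[0.4548, 0.2968], [0.4563, 0.3225]] [0.4555 0.3097] 0.0257
ends [[0.3555, 0.3149, 0.149], [0.4938, 0.2972, 0.149]] floor top end [[0.33, 0.314, 0.022], [0.3295, 0.3061, 0.022], [0.3305, 0.322, 0.022]]
fan filter bottom far edge [[0.4694 0.3105 0.213 ]
 [0.4699 0.3198 0.213 ]]
rim w6 [[0.5903 0.2845 0.165 ]]
```

Run:
```python
from h import *
c=load("w5");p=c["pose"]
f=lambda u,v:(300+u/5.5-.41,90+v/5.5-.41)
print(onplane(c,[f(208,86),f(330,92),f(270,98),f(178,710),f(230,716),f(285,705),f(230,676)],.149,p).round(4).tolist())
for r,l,rr in [(150,213,322),(350,200,309),(600,185,294)]:
    P=onplane(c,[f(l,r),f(rr,r)],.149,p); print(r,P[:,:2].round(4).tolist(),P.mean(0)[:2].round(4), np.linalg.norm(P[0]-P[1]).round(4))
crop("w6",225,5,265,25,16,"w6t");crop("w6",225,120,285,145,12,"w6u")
```

```text
[[0.3513, 0.3012, 0.149], [0.3525, 0.3288, 0.149], [0.3539, 0.315, 0.149], [0.4924, 0.2955, 0.149], [0.4949, 0.3083, 0.149], [0.4932, 0.3218, 0.149], [0.4848, 0.3078, 0.149]]
150 [[0.365, 0.302], [0.3651, 0.3268]] [0.365  0.3144] 0.0248
350 [[0.4083, 0.2988], [0.4091, 0.324]] [0.4087 0.3114] 0.0252
600 [[0.4654, 0.2963], [0.4671, 0.3226]] [0.4663 0.3094] 0.0263
```

View pics/w6t.png

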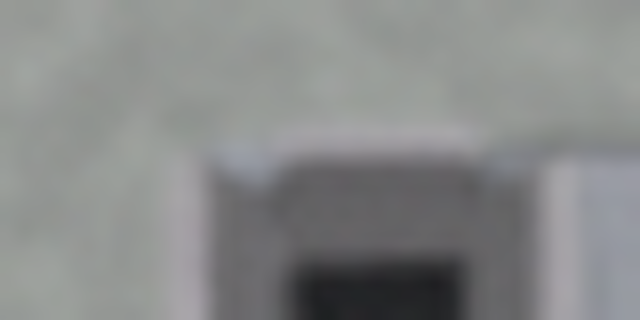

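View pics/w6u.png

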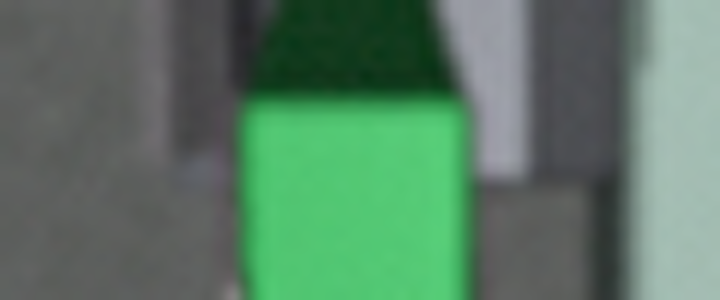

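Run:
```python
from h import *
c=load("w6");p=c["pose"]
T=mat(p[0],quat(p[1]).as_matrix())
for z,v,u0,u1 in [(.340,127.9,245,264.4),(.214,115.,249,259.2)]:
    P=onplane(c,[(u0-.5,v),(u1-.5,v)],z,p); print(((np.c_[P,[1,1]])@np.linalg.inv(T).T)[:,:3].round(4).tolist())
a=np.radians(177)
T0,s=cur()
rows(T0,mat([.4247+.0,.3112,.36],axes([np.cos(a),np.sin(a),0],DOWN)),6)
```

```text
[[0.065, -0.0038, 0.0305], [0.0651, 0.0058, 0.0305]]
[[0.0643, -0.0043, 0.1565], [0.0643, 0.005, 0.1565]]
N 6 row: t [0.01817, -0.00084, 0.00186] deg [-0.005, -0.022, -0.043]  |t| 0.0183 total deg [-0.03, -0.13, -0.26] total t [0.109, -0.0052, 0.0112]
```

servo_tool([
  [[0.018,-0.001,0,0,0,-0.26],[0.018,-0.001,0,0,-0.13,0],[0.018,-0.001,0,0,0,0],[0.018,-0.001,0,0,0,0],[0.018,-0.001,0.003,0,0,0],[0.0177,-0.0009,0.007,0,0,0],[0,0,0.012,0,0,0],[0,0,0.014,0,0,0],[0,0,0.012,0,0,0],[0,0,0,0,0,0],[0,0,0,0,0,0]],
])

```text
time: 9.28
position: [0.4252, 0.3093, 0.3241]
eef_rot: [0.0, 0.026, 1.0, 0.0]
wrist_force: [-0.7, -0.9, -0.8]
gripper_width: 0.11
```

Run:
```python
from h import *
c=shot("wrist","w7"); T,s=cur(); print(s["time"],s["gripper_width"],s["wrist_force"],s["q"]);print(T.round(4))
crop("w7",200,80,400,280,4,"w7b")
a=np.radians(177)
rows(T,mat([.426,.3106,.181],axes([np.cos(a),np.sin(a),0],DOWN)),12)
```

```text
9.3333 0.10623459927359284 [ 0.3708154  -0.01627306 -1.3669323 ] [ 4.88661470e-01  2.44236931e-01 -1.29184166e-01  1.19526428e+00
 -3.30600920e-04  5.40590174e-01]
[[-9.986e-01  5.190e-02  2.000e-03  4.258e-01]
 [ 5.190e-02  9.987e-01  7.000e-04  3.096e-01]
 [-2.000e-03  8.000e-04 -1.000e+00  3.247e-01]
 [ 0.000e+00  0.000e+00  0.000e+00  1.000e+00]]
N 12 row: t [-0.0, 8e-05, 0.01197] deg [0.004, 0.009, 0.002]  |t| 0.012 total deg [0.05, 0.11, 0.02] total t [0.0001, 0.0009, 0.1437]
```

View pics/w7b.png

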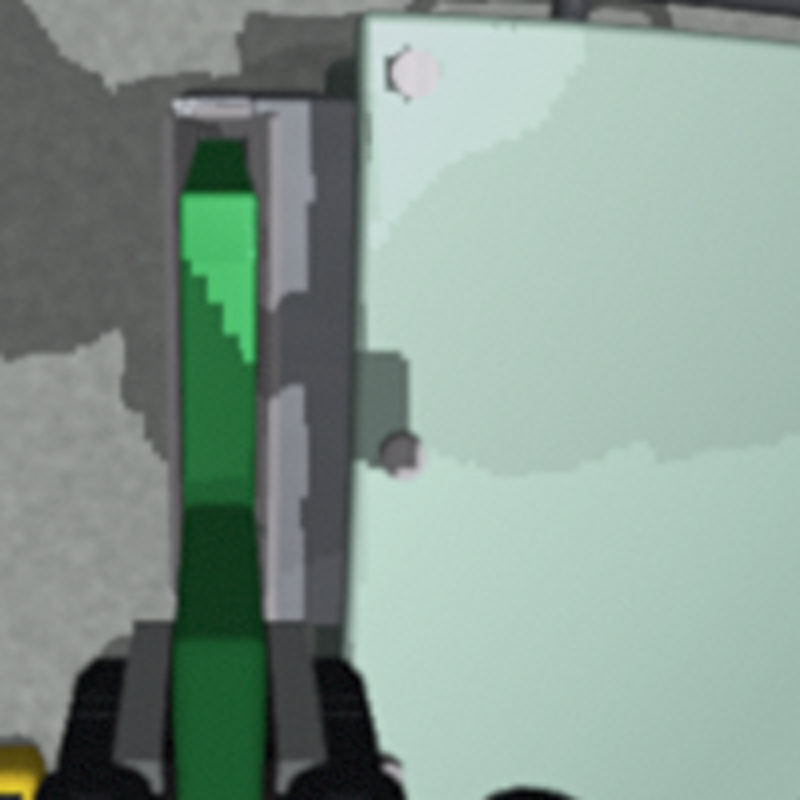

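servo_tool([
  [[0,0.0003,0.008,0,0,0],[0,0.0002,0.01,0,0,0],[0,0,0.011,0,0,0],[0,0,0.011,0,0,0],[0,0,0.011,0,0,0],[0,0,0.011,0,0,0],[0,0,0.011,0,0,0],[0,0,0.011,0,0,0],[0,0,0.011,0,0,0],[0,0,0.011,0,0,0],[0,0,0.011,0,0,0],[0,0,0.01,0,0,0]],
])

```text
time: 10.33
position: [0.4261, 0.3106, 0.1956]
eef_rot: [0.001, 0.026, 1.0, 0.0]
wrist_force: [-0.4, -0.4, -0.9]
gripper_width: 0.102
```

servo_tool([
  [[0,0,0.004,0,0,0],[0,0,0.004,0,0,0],[0,0,0.003,0,0,0],[0,0,0.003,0,0,0],[0,0,0.002,0,0,0],[0,0,0.001,0,0,0],[0,0,0,0,0,0]],
])

```text
time: 10.92
position: [0.4265, 0.3109, 0.1805]
eef_rot: [0.001, 0.025, 1.0, 0.001]
wrist_force: [-0.6, -0.0, 3.1]
gripper_width: 0.108
```

Run:
```python
from h import *
c=shot("wrist","w8"); T,s=cur(); print(s["time"],s["gripper_width"],s["wrist_force"],s["q"]);print(T.round(4))
crop("w8",170,100,370,300,4,"w8b")
```

```text
10.9667 0.10631327207746342 [-0.43764958 -0.78989958  2.94246702] [ 4.90092205e-01  3.48575858e-01 -3.67601903e-01  8.52014651e-01
 -2.89333613e-04  5.40870249e-01]
[[-0.9987  0.0508  0.0024  0.4266]
 [ 0.0508  0.9987  0.001   0.3109]
 [-0.0024  0.0011 -1.      0.1805]
 [ 0.      0.      0.      1.    ]]
```

View pics/w8b.png

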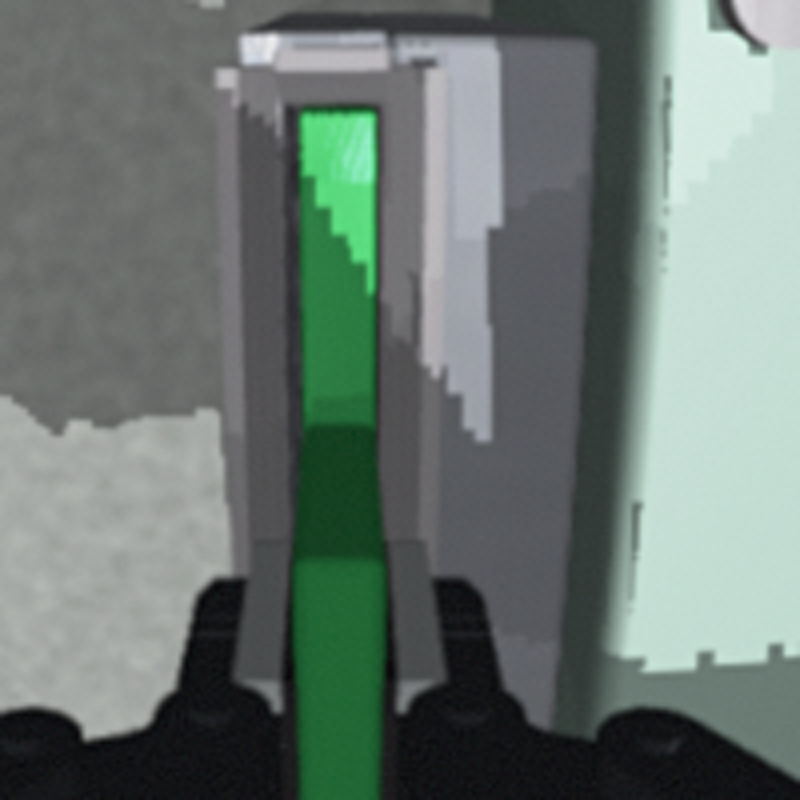

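servo_tool([
  [[0,0,0.002,0,0,0],[0,0,0.002,0,0,0],[0,0,0,0,0,0]],
])

```text
time: 11.22
position: [0.4269, 0.3115, 0.1804]
eef_rot: [0.003, 0.025, 1.0, 0.001]
wrist_force: [-9.5, -3.2, 31.9]
gripper_width: 0.115
```

servo_tool([
  [[0,0,-0.0035,0,0,0],[0,0,0,0,0,0]],
])

```text
time: 11.38
position: [0.4268, 0.3112, 0.1806]
eef_rot: [0.002, 0.025, 1.0, 0.001]
wrist_force: [0.5, 0.1, -0.2]
gripper_width: 0.11
```

servo_tool([
  [[0,0,0,0,0,0],[0,0,0,0,0,0],[0,0,0,0,0,0],[0,0,0,0,0,0]],
], jaw=0.032)

```text
time: 11.72
position: [0.4261, 0.3106, 0.1788]
eef_rot: [0.0, 0.025, 1.0, 0.0]
wrist_force: [0.7, -0.1, 0.0]
gripper_width: 0.375
```

Run:
```python
from h import *
c=shot("wrist","w9"); T,s=cur(); print(s["time"],s["gripper_width"],s["wrist_force"],s["q"]);print(T.round(4))
crop("w9",170,100,370,300,4,"w9b")
```

```text
11.7667 0.3758361054818227 [-0.43040728 -0.16580336  0.88526913] [ 4.89981728e-01  3.50702589e-01 -3.69358118e-01  8.50129261e-01
 -3.08804143e-04  5.40934291e-01]
[[-9.987e-01  5.090e-02  7.000e-04  4.261e-01]
 [ 5.090e-02  9.987e-01  0.000e+00  3.106e-01]
 [-7.000e-04  0.000e+00 -1.000e+00  1.788e-01]
 [ 0.000e+00  0.000e+00  0.000e+00  1.000e+00]]
```

View pics/w9b.png

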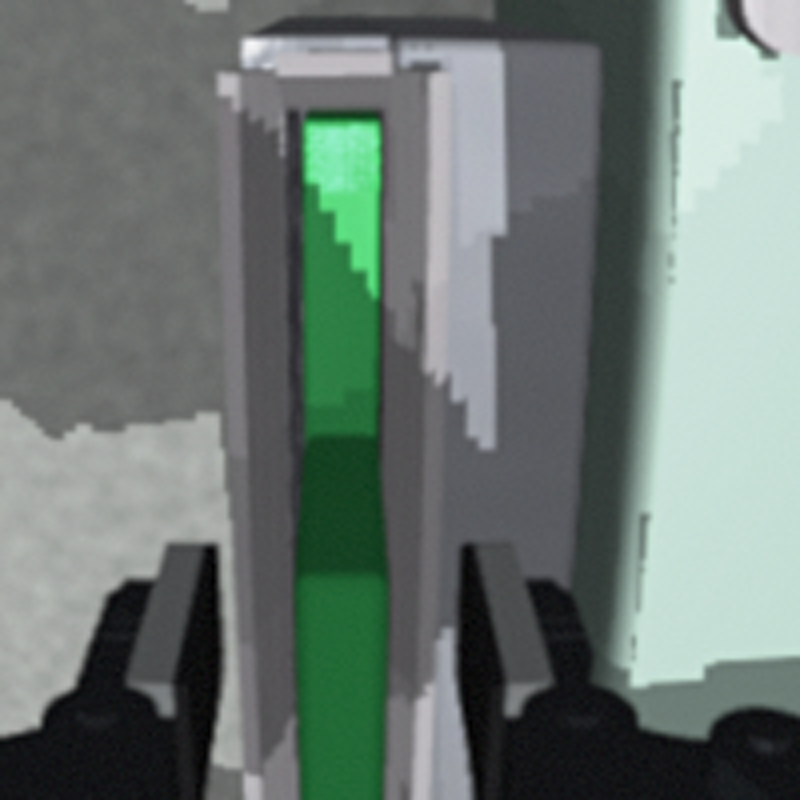

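Run:
```python
from h import *
T0,s=cur()
A=T0.copy();A[2,3]=.36
r=np.radians(-96.6)
B=mat([.4785,-.142,.22],axes([np.cos(r),np.sin(r),0],DOWN))
rows(A,B,18)
# check filter position in scene-based data: w9 panel top far end & tab top far end
c=load("w9");p=c["pose"]
```

```text
N 18 row: t [0.01445, -0.02382, 0.00777] deg [-0.002, 0.002, -4.796]  |t| 0.0289 total deg [-0.03, 0.03, -86.32] total t [-0.0753, -0.4493, 0.14]
```

servo_tool([
  [[0,0,-0.02,0,0,0],[0,0,-0.04,0,0,0],[0,0,-0.04,0,0,0],[0,0,-0.04,0,0,0],[0,0,-0.041,0,0,0],[0.0145,-0.0238,0.008,0,0,-4.8],[0.0145,-0.0238,0.008,0,0,-4.8],[0.0145,-0.0238,0.008,0,0,-4.8],[0.0145,-0.0238,0.008,0,0,-4.8],[0.0145,-0.0238,0.008,0,0,-4.8],[0.0145,-0.0238,0.008,0,0,-4.8],[0.0145,-0.0238,0.008,0,0,-4.8]],
])

```text
time: 12.77
position: [0.3597, 0.1288, 0.3036]
eef_rot: [0.001, -0.267, 0.964, 0.0]
wrist_force: [0.3, -0.1, 0.4]
gripper_width: 0.382
```

servo_tool([
  [[0.0145,-0.0238,0.008,0,0,-4.8],[0.0145,-0.0238,0.008,0,0,-4.8],[0.0145,-0.0238,0.008,0,0,-4.8],[0.0145,-0.0238,0.008,0,0,-4.8],[0.0145,-0.0238,0.008,0,0,-4.8],[0.0145,-0.0238,0.008,0,0,-4.8],[0.0145,-0.0238,0.008,0,0,-4.8],[0.0145,-0.0238,0.008,0,0,-4.8],[0.0145,-0.0238,0.008,0,0,-4.8],[0.0145,-0.0238,0.008,0,0,-4.8],[0.0145,-0.0238,0.004,0,0,-4.8],[0,0,0,0,0,0]],
], jaw=0.05)

```text
time: 13.77
position: [0.481, -0.1453, 0.2189]
eef_rot: [0.001, -0.666, 0.746, -0.001]
wrist_force: [-0.1, -0.1, 0.2]
gripper_width: 0.584
```

Run:
```python
from h import *
c=shot("wrist","w10"); T,s=cur(); print(s["time"],s["gripper_width"],s["wrist_force"],s["q"]);print(T.round(4))
crop("w10",0,0,512,384,1.5,"w10b")
S=shot("scene","s10");crop("s10",340,200,480,340,5,"s10b")
```

```text
13.8167 0.5820559110544314 [-0.09307414  0.81674244  0.630344  ] [-4.39252452e-01  2.64197661e-01 -3.79895118e-01  9.26312295e-01
  1.00697878e-03 -1.89409065e+00]
[[-1.157e-01 -9.933e-01  8.000e-04  4.791e-01]
 [-9.933e-01  1.157e-01  7.000e-04 -1.435e-01]
 [-8.000e-04 -7.000e-04 -1.000e+00  2.191e-01]
 [ 0.000e+00  0.000e+00  0.000e+00  1.000e+00]]
```

View pics/w10b.png

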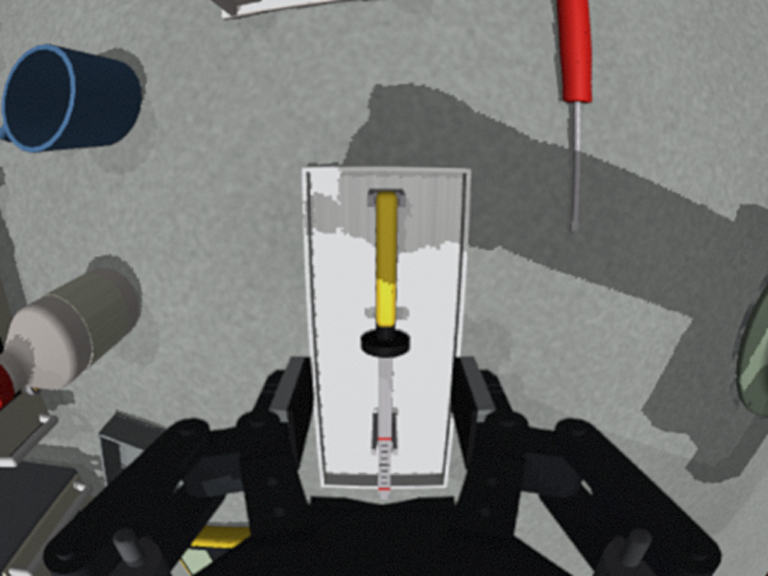

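View pics/s10b.png

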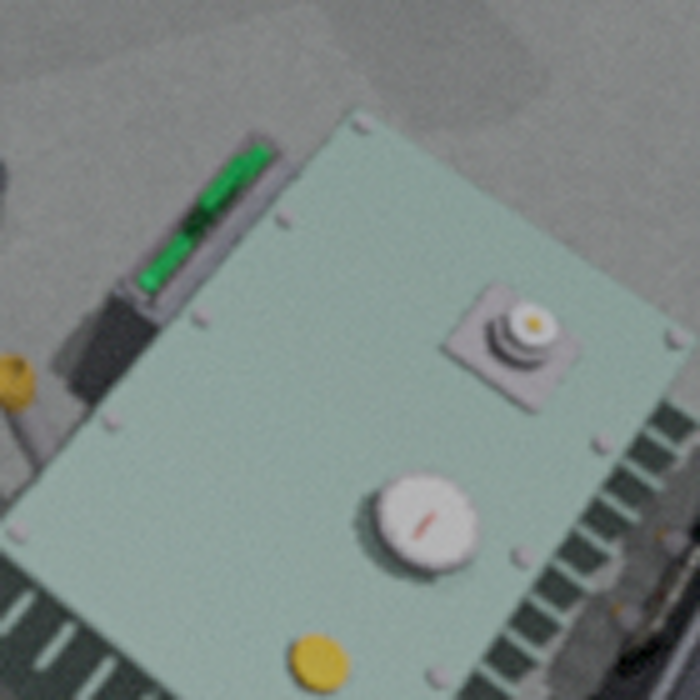

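Run:
```python
from h import *
c=load("w10");p=c["pose"];im=c["pixels"].astype(int)
m=(im[...,0]>90)&(im[...,1]>80)&(im[...,2]<60)
m[:, :230]=0;m[:,290:]=0;m[:110]=0;m[240:]=0
v=np.where(m.sum(1)>4)[0];print(v.min(),v.max())
L=[]
for r in range(v.min()+3,v.max()-3,6):
    u=np.where(m[r])[0]; P=onplane(c,[(u.min()-.5,r),(u.max()+.5,r)],.06,p); L.append(P.mean(0)); print(r,u.min(),u.max(),P.mean(0)[:2].round(4),np.linalg.norm(P[0]-P[1]).round(4))
L=np.array(L);k=np.polyfit(L[:,1],L[:,0],1);print("slope deg heading",90-np.degrees(np.arctan(k[0])))
print("ends",onplane(c,[(257.3,v.min()),(257.3,v.max())],.06,p).round(4).tolist())
print("collar",onplane(c,[(257,219),(257,229),(257,237)],.066,p).round(4).tolist(),"tip",onplane(c,[(256,331)],.05,p).round(4))
```

```text
129 217
132 251 264 [ 0.4729 -0.1917] 0.013
138 251 264 [ 0.4736 -0.1861] 0.013
144 251 263 [ 0.4747 -0.1805] 0.0122
150 251 263 [ 0.4753 -0.1748] 0.0122
156 251 263 [ 0.4759 -0.1691] 0.0123
162 251 263 [ 0.4766 -0.1633] 0.0123
168 251 263 [ 0.4772 -0.1575] 0.0124
174 251 263 [ 0.4779 -0.1516] 0.0125
180 251 263 [ 0.4786 -0.1456] 0.0125
186 251 263 [ 0.4792 -0.1396] 0.0126
192 251 263 [ 0.4799 -0.1335] 0.0127
198 251 263 [ 0.4806 -0.1274] 0.0128
204 251 262 [ 0.4818 -0.1212] 0.0119
210 251 262 [ 0.4825 -0.1148] 0.012
slope deg heading 83.12793519200696
ends [[0.4728, -0.1945, 0.06], [0.4825, -0.1072, 0.06]]
collar [[0.4828, -0.1076, 0.066], [0.484, -0.0967, 0.066], [0.485, -0.0878, 0.066]] tip [[0.5025 0.06   0.05  ]]
```

Run:
```python
from h import *
T0,s=cur()
r=np.radians(-96.9)
rows(T0,mat([.4786,-.145,.056],axes([np.cos(r),np.sin(r),0],DOWN)),11)
```

```text
N 11 row: t [0.00025, -9e-05, 0.01485] deg [0.002, 0.007, 0.026]  |t| 0.0148 total deg [0.02, 0.08, 0.28] total t [0.0029, -0.0011, 0.1633]
```

servo_tool([
  [[0.001,-0.0004,0.016,0,0,0.28],[0.001,-0.0004,0.017,0,0,0],[0.001,-0.0003,0.017,0,0,0],[0,0,0.017,0,0,0],[0,0,0.017,0,0,0],[0,0,0.017,0,0,0],[0,0,0.017,0,0,0],[0,0,0.017,0,0,0],[0,0,0.016,0,0,0],[0,0,0.0123,0,0,0],[0,0,0,0,0,0],[0,0,0,0,0,0]],
])

```text
time: 14.87
position: [0.478, -0.144, 0.0569]
eef_rot: [0.0, -0.664, 0.748, 0.001]
wrist_force: [-0.2, 0.5, -0.2]
gripper_width: 0.584
```

Run:
```python
from h import *
c=shot("wrist","w11"); T,s=cur(); print(s["time"],s["gripper_width"],s["wrist_force"],s["q"]);print(T.round(4))
crop("w11",120,100,400,310,2.8,"w11b")
```

```text
14.9167 0.5826842802518821 [0.23247437 0.9322191  0.41216044] [-4.41214843e-01  4.67864346e-01 -5.69831760e-01  5.32098368e-01
  1.06062246e-03 -1.89376709e+00]
[[-1.180e-01 -9.930e-01  1.400e-03  4.788e-01]
 [-9.930e-01  1.180e-01  5.000e-04 -1.444e-01]
 [-7.000e-04 -1.300e-03 -1.000e+00  5.750e-02]
 [ 0.000e+00  0.000e+00  0.000e+00  1.000e+00]]
```

View pics/w11b.png

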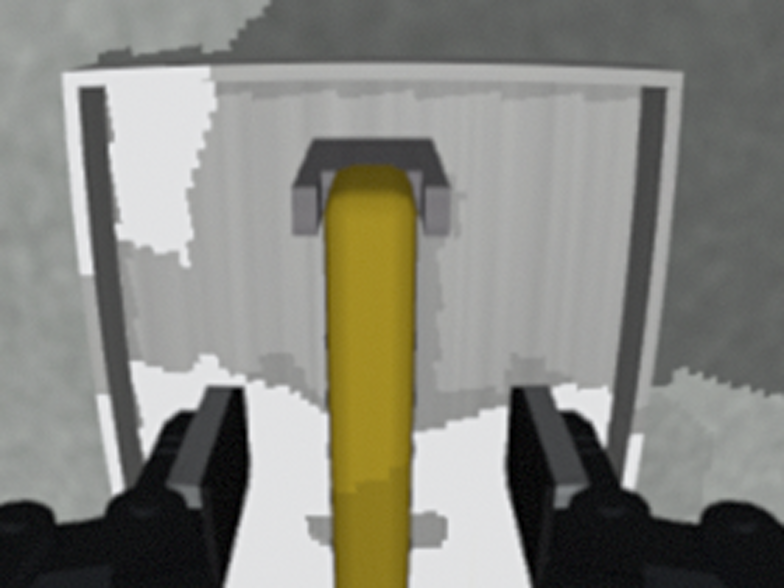

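servo_tool([
  [[0,0,0,0,0,0],[0,0,0,0,0,0],[0,0,0,0,0,0],[0,0,0,0,0,0],[0,0,0,0,0,0],[0,0,0,0,0,0]],
], jaw=0)

```text
time: 15.42
position: [0.4796, -0.1452, 0.0579]
eef_rot: [0.001, -0.664, 0.748, -0.001]
wrist_force: [-1.7, 1.1, 6.6]
gripper_width: 0.153
```

servo_tool([
  [[0,0,-0.004,0,0,0],[0,0,-0.012,0,0,0],[0,0,-0.02,0,0,0],[0,0,-0.025,0,0,0],[0,0,-0.03,0,0,0],[0,0,-0.03,0,0,0],[0,0,-0.03,0,0,0],[0,0,-0.02,0,0,0],[0,0,0,0,0,0]],
])

```text
time: 16.17
position: [0.481, -0.1461, 0.2325]
eef_rot: [0.002, -0.664, 0.748, -0.004]
wrist_force: [0.5, -0.2, -1.0]
gripper_width: 0.156
```

Run:
```python
from h import *
c=shot("wrist","w12"); T,s=cur(); print(s["time"],s["gripper_width"],s["wrist_force"],s["q"]);print(T.round(4))
crop("w12",0,0,512,384,1.5,"w12b")
```

```text
16.2167 0.14989657876432314 [ 0.4394479   0.92649598 -1.21744399] [-4.42357110e-01  2.53389144e-01 -3.64269928e-01  9.47220058e-01
  9.09639746e-04 -1.89450379e+00]
[[-0.1184 -0.993   0.0057  0.48  ]
 [-0.993   0.1184 -0.0017 -0.1457]
 [ 0.001  -0.0059 -1.      0.2301]
 [ 0.      0.      0.      1.    ]]
```

View pics/w12b.png

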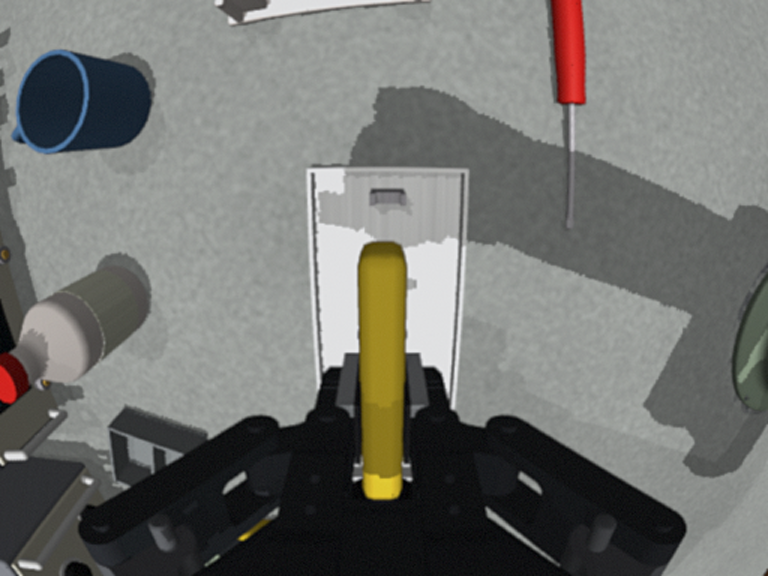

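Run:
```python
from h import *
a=cv2.imread("pics/w6.png")[195:240,210:280];b=cv2.imread("pics/w4.png")[0:45,100:170]
t=cv2.imread("pics/top0.png")[165:200,170:205];s=cv2.imread("pics/s10.png")[255:300,325:370]
f=lambda i,k:cv2.resize(i,None,fx=k,fy=k,interpolation=cv2.INTER_CUBIC)
o=np.zeros((580,800,3),np.uint8)
A=f(a,5.5);B=f(b,5.5);C=f(t,8);D=f(s,6.5)
o[:A.shape[0],:A.shape[1]]=A;o[:B.shape[0],400:400+B.shape[1]]=B;o[260:260+C.shape[0],:C.shape[1]]=C;o[260:260+D.shape[0],400:400+D.shape[1]]=D
cv2.imwrite("pics/rims.png",o)
```

```text
(no output)
```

View pics/rims.png

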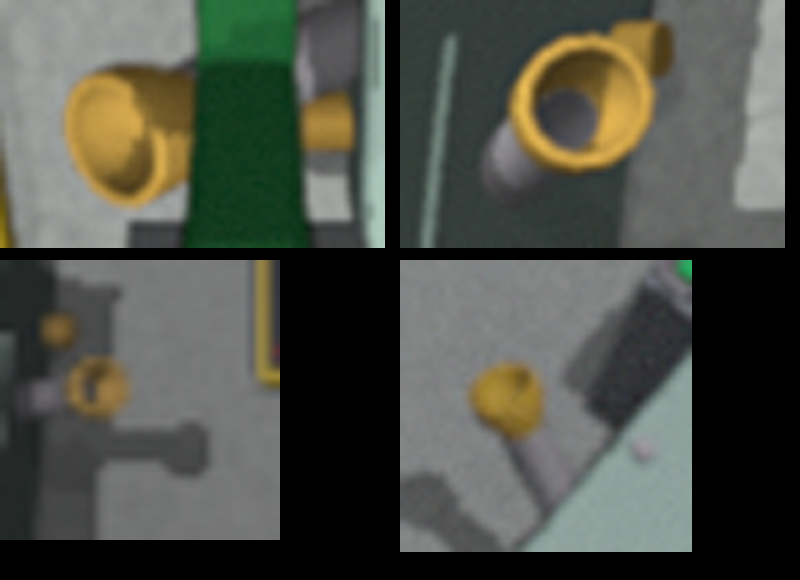

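Run:
```python
from h import *
items=[("w4",(132.7,18.1)),("w6",(230.9,219.7)),("top0",(181.8,180.3)),("scene0",(341.2,274.6))]
R=[]
for n,uv in items:
    c=load(n);o,d=ray(c,[uv],c.get("pose"));d=d[0]/np.linalg.norm(d[0]);R.append((o,d));print(n,onplane(c,[uv],.165,c.get("pose")).round(4), "cam",o.round(3))
def tri(R):
    A=0;b=0
    for o,d in R:
        P=np.eye(3)-np.outer(d,d);A=A+P;b=b+P@o
    return np.linalg.solve(A,b)
print(tri(R),tri(R[:2]),tri([R[0],R[2],R[3]]))
c=load("w4")
# ellipse check: project rim circle centred candidates
y=np.radians(-3)
ax=np.array([np.sin(y)*np.sin(np.radians(40)),-np.cos(y)*np.sin(np.radians(40)),np.cos(np.radians(40))]);print(ax)
ex=np.array([np.cos(y),np.sin(y),0]);ey=np.cross(ax,ex)
t=np.linspace(0,2*np.pi,60)
for ctr in [(.5935,.2825,.165)]:
    P=np.array(ctr)+.0155*(np.cos(t)[:,None]*ex+np.sin(t)[:,None]*ey)
    for n in ["w4","w6"]:
        c=load(n);uv=proj(c,P,c["pose"]);print(n,uv.min(0).round(1),uv.max(0).round(1),uv.mean(0).round(1))
```

```text
w4 [[0.5929 0.2799 0.165 ]] cam [0.498 0.11  0.489]
w6 [[0.5923 0.2807 0.165 ]] cam [0.455 0.316 0.488]
top0 [[0.5952 0.2802 0.165 ]] cam [ 0.283 -0.103  2.045]
scene0 [[0.5938 0.2833 0.165 ]] cam [1.118 0.401 1.245]
[0.59379648 0.2813051  0.16295794] [0.59308002 0.28055779 0.16355004] [0.59404046 0.28163232 0.16296953]
[-0.0336409  -0.64190669  0.76604444]
w4 [118.1   5.7] [143.2  30.2] [130.8  17.7]
w6 [223.3 208. ] [242.2 232.9] [232.7 220.7]
```

```bash
cat >> h.py <<'E'
RIM=np.array([.593,.2803,.165]); YAW=np.radians(-3.0); LEAN=np.radians(40)
AX=np.array([np.sin(YAW)*np.sin(LEAN),-np.cos(YAW)*np.sin(LEAN),np.cos(LEAN)])
GR=np.array([-.058,0,.0099])   # stick origin in tool frame
def tube_pose(d,rim=RIM,ax=AX,gr=GR):
    """tool pose with stick origin d outside the rim on the tube axis"""
    up=np.array([0,0,1.])-ax[2]*ax; R=axes(ax,-up)
    return mat(rim+d*ax-R@gr,R)
def stick_pts(T,gr=GR):
    o=T[:3,3]+T[:3,:3]@gr; return o,o-T[:3,0]*.15
E
python3 - <<'E'
from h import *
T0,s=cur()
B=tube_pose(.18)
print(B.round(4)); rows(T0,B,14); print(stick_pts(T0),stick_pts(B))
E
```

```text
[[-0.0336 -0.9986 -0.0401  0.5854]
 [-0.6419  0.0523 -0.765   0.1351]
 [ 0.766   0.     -0.6428  0.3537]
 [ 0.      0.      0.      1.    ]]
N 14 row: t [-0.016, -0.00587, -0.01674] deg [0.096, 3.565, -0.264]  |t| 0.0239 total deg [1.34, 49.91, -3.7] total t [-0.2911, -0.0721, -0.1234]
(array([ 0.48696948, -0.08808613,  0.22014831]), array([0.50472523, 0.0608592 , 0.21999534])) (array([0.58694464, 0.1647568 , 0.302888  ]), array([0.59199077, 0.2610428 , 0.18798133]))
```

servo_tool([
  [[-0.016,-0.0059,-0.0167,0.1,3.57,-0.26],[-0.016,-0.0059,-0.0167,0.1,3.57,-0.26],[-0.016,-0.0059,-0.0167,0.1,3.57,-0.26],[-0.016,-0.0059,-0.0167,0.1,3.57,-0.26],[-0.016,-0.0059,-0.0167,0.1,3.57,-0.26],[-0.016,-0.0059,-0.0167,0.1,3.57,-0.26],[-0.016,-0.0059,-0.0167,0.1,3.57,-0.26],[-0.016,-0.0059,-0.0167,0.1,3.57,-0.26],[-0.016,-0.0059,-0.0167,0.1,3.57,-0.26],[-0.016,-0.0059,-0.0167,0.1,3.57,-0.26],[-0.016,-0.0059,-0.0167,0.1,3.57,-0.26],[0,0,0,0,0,0]],
])

```text
time: 17.22
position: [0.5633, 0.0722, 0.3421]
eef_rot: [-0.247, -0.646, 0.685, -0.229]
wrist_force: [-1.7, -0.0, -2.6]
gripper_width: 0.148
```

Run:
```python
from h import *
T,s=cur(); print(s["time"],s["gripper_width"],s["wrist_force"],s["q"]);print(T.round(4)); print(stick_pts(T))
rows(T,tube_pose(.18),3)
```

```text
17.2167 0.14819367475096507 [-1.73658421 -0.02523678 -2.61645577] [ 0.29008522  0.52532382  0.16128914  1.4856406  -0.63638855 -1.12955687]
[[-0.0437 -0.9982 -0.0422  0.5633]
 [-0.772   0.0605 -0.6328  0.0722]
 [ 0.6342  0.0049 -0.7732  0.3421]
 [ 0.      0.      0.      1.    ]]
(array([0.56544951, 0.11068691, 0.29767493]), array([0.57199718, 0.22648052, 0.20254886]))
N 3 row: t [-0.01303, -0.00611, -0.01741] deg [0.177, 3.547, -0.045]  |t| 0.0226 total deg [0.53, 10.64, -0.13] total t [-0.0422, -0.0182, -0.0497]
```

Reachable so far (q5 = -0.64). I'll finish the last three rows and check the stick with the scene and top cameras.

servo_tool([
  [[-0.013,-0.0061,-0.0174,0.18,3.55,-0.04],[-0.013,-0.0061,-0.0174,0.18,3.55,-0.04],[-0.013,-0.0061,-0.0174,0.18,3.55,-0.04],[0,0,0,0,0,0],[0,0,0,0,0,0]],
])

```text
time: 17.63
position: [0.5855, 0.1313, 0.3543]
eef_rot: [-0.307, -0.622, 0.659, -0.291]
wrist_force: [0.1, -0.4, -0.5]
gripper_width: 0.152
```

Run:
```python
from h import *
T,s=cur(); print(s["time"],s["wrist_force"],s["q"]);print(T.round(4)); print(stick_pts(T))
rows(T,tube_pose(.18),2)
o,t=stick_pts(T)
for n in ["scene","top"]:
    c=shot(n,n+"13");uv=proj(c,[o,t,RIM,T[:3,3]]);print(n,uv.round(1).tolist())
crop("scene13",290,210,430,330,5.7,"s13b");crop("top13",160,160,260,235,8,"t13b")
```

```text
17.6333 [ 0.10211124 -0.39167605 -0.54852774] [ 0.41616206  0.72453063  0.42551727  1.76778668 -0.75150683 -0.89837807]
[[-0.0375 -0.9984 -0.0421  0.5855]
 [-0.6415  0.0563 -0.765   0.1313]
 [ 0.7662 -0.0017 -0.6426  0.3543]
 [ 0.      0.      0.      1.    ]]
(array([0.58721863, 0.16090097, 0.30351918]), array([0.59284148, 0.25712868, 0.18859046]))
N 2 row: t [-0.00147, 0.00014, -0.00126] deg [0.056, -0.007, -0.111]  |t| 0.0019 total deg [0.11, -0.01, -0.22] total t [-0.0029, 0.0003, -0.0025]
scene [[312.7, 222.0], [334.9, 264.9], [340.4, 273.7], [306.0, 204.5]]
top [[206.2, 176.6], [186.4, 180.0], [181.8, 180.8], [212.2, 174.7]]
```

View pics/s13b.png

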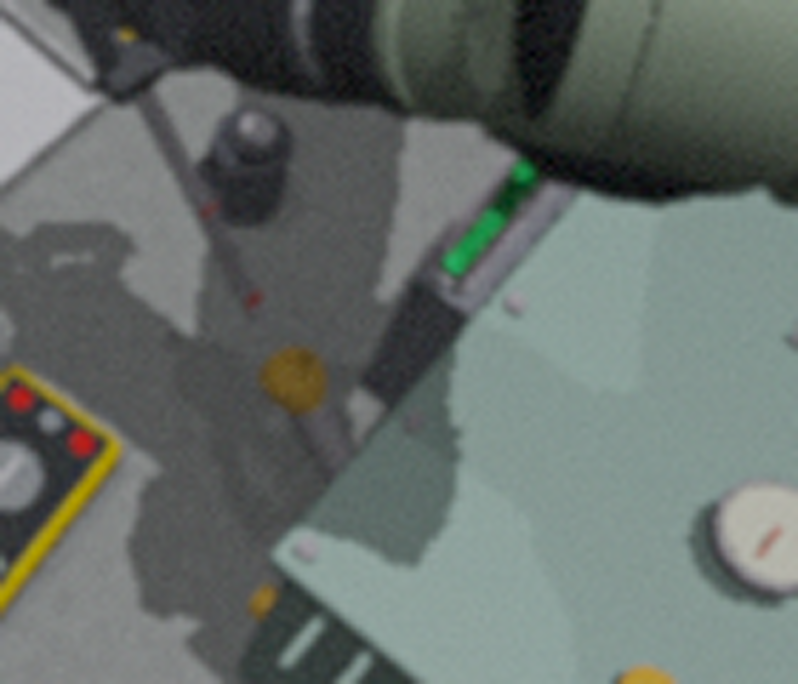

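View pics/t13b.png

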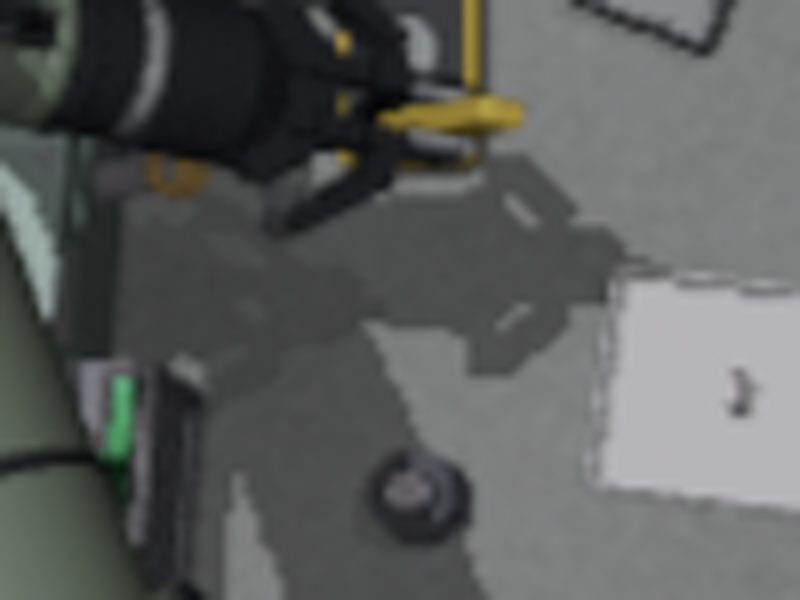

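```bash
sed -i 's/RIM=np.array(\[.593,.2803/RIM=np.array([.594,.2805/' h.py
python3 - <<'E'
from h import *
T,s=cur()
rows(T,tube_pose(.155),4)
E
```

```text
N 4 row: t [-0.00797, -0.00014, -0.00048] deg [0.009, 0.022, -0.129]  |t| 0.008 total deg [0.04, 0.09, -0.52] total t [-0.0319, -0.0004, -0.0019]
```

servo_tool([
  [[-0.008,-0.0001,-0.0005,0,0,-0.13],[-0.008,-0.0001,-0.0005,0,0,-0.13],[-0.008,-0.0001,-0.0005,0,0,-0.13],[-0.008,-0.0001,-0.0005,0,0,-0.13],[-0.008,0,0,0,0,0],[-0.008,0,0,0,0,0],[0,0,0,0,0,0]],
])

```text
time: 18.32
position: [0.5875, 0.1635, 0.3214]
eef_rot: [-0.306, -0.625, 0.657, -0.29]
wrist_force: [0.4, -0.4, -2.0]
gripper_width: 0.152
```

Run:
```python
from h import *
T,s=cur(); print(s["time"],s["wrist_force"],s["ft_torque"],s["q"]);print(T.round(4)); o,t=stick_pts(T)
Rt=np.c_[np.array([np.cos(YAW),np.sin(YAW),0]),np.cross(AX,[np.cos(YAW),np.sin(YAW),0]),AX]
print("tube frame origin,tip",((o-RIM)@Rt).round(4),((t-RIM)@Rt).round(4))
rows(T,tube_pose(.1),4)
```

```text
18.3167 [ 0.41748768 -0.41231913 -1.96118608] [ 0.8824069  -0.06128382 -0.02029218] [ 0.45704853  0.78528979  0.45393577  1.76483605 -0.73162407 -0.85764238]
[[-0.0321 -0.9987 -0.0401  0.5875]
 [-0.6429  0.0514 -0.7642  0.1635]
 [ 0.7652  0.0012 -0.6437  0.3214]
 [ 0.      0.      0.      1.    ]]
tube frame origin,tip [-0.0005  0.0009  0.1371] [-0.0007  0.0011 -0.0129]
N 4 row: t [-0.00928, -0.00011, 0.00022] deg [0.0, 0.018, 0.022]  |t| 0.0093 total deg [0.0, 0.07, 0.09] total t [-0.0371, -0.0005, 0.0009]
```

servo_tool([
  [[-0.008,0,0.0002,0,0,0],[-0.008,0,0.0002,0,0,0],[-0.008,0,0.0002,0,0,0],[-0.008,0,0.0002,0,0,0],[-0.008,0,0,0,0,0],[-0.008,0,0,0,0,0],[-0.008,0,0,0,0,0]],
])

```text
time: 18.9
position: [0.5897, 0.1984, 0.2792]
eef_rot: [-0.306, -0.624, 0.658, -0.291]
wrist_force: [1.0, 0.7, -1.1]
gripper_width: 0.154
```

```bash
cat >> h.py <<'E'
RT=np.c_[np.array([np.cos(YAW),np.sin(YAW),0]),np.cross(AX,[np.cos(YAW),np.sin(YAW),0]),AX]
def rep():
    T,s=cur(); o,t=stick_pts(T)
    print(s["time"],"Ftool",(np.array(s["wrist_force"])@T[:3,:3]).round(2),s["wrist_force"].round(2) if hasattr(s["wrist_force"],"round") else s["wrist_force"],"tq",np.array(s["ft_torque"]).round(2),"w",s["gripper_width"])
    print("tube frame origin,tip",((o-RIM)@RT).round(4),((t-RIM)@RT).round(4),"q",np.array(s["q"]).round(3)); return T,s
E
python3 - <<'E'
from h import *
T,s=rep(); rows(T,tube_pose(.0),10)
E
```

```text
18.9 Ftool [-1.34 -0.96  0.11] [ 1.    0.72 -1.1 ] tq [ 0.88 -0.09  0.05] w 0.15354589070888966
tube frame origin,tip [0.0001 0.0007 0.0823] [ 0.0001  0.0009 -0.0677] q [ 0.499  0.862  0.493  1.758 -0.71  -0.808]
N 10 row: t [-0.00823, 0.0, 6e-05] deg [-0.004, 0.009, -0.003]  |t| 0.0082 total deg [-0.04, 0.09, -0.03] total t [-0.0823, 0.0001, 0.0007]
```

servo_tool([
  [[-0.008,0,0,0,0,0],[-0.008,0,0,0,0,0],[-0.008,0,0,0,0,0],[-0.008,0,0,0,0,0],[-0.008,0,0,0,0,0],[-0.008,0,0,0,0,0],[-0.008,0,0,0,0,0],[-0.008,0,0,0,0,0],[-0.004,0,0,0,0,0]],
])

```text
time: 19.65
position: [0.5918, 0.2423, 0.2267]
eef_rot: [-0.306, -0.624, 0.657, -0.291]
wrist_force: [-0.3, -0.5, -1.0]
gripper_width: 0.156
```

Run:
```python
from h import *
T,s=rep(); rows(T,tube_pose(.0),4)
```

```text
19.65 Ftool [-0.47  0.25  1.02] [-0.27 -0.47 -1.01] tq [ 0.93 -0.04 -0.03] w 0.15588849566202836
tube frame origin,tip [-0.0002  0.0005  0.0138] [-0.0002  0.0007 -0.1362] q [ 0.549  0.969  0.571  1.765 -0.683 -0.754]
N 4 row: t [-0.00346, -4e-05, 0.00011] deg [-0.006, 0.019, 0.004]  |t| 0.0035 total deg [-0.02, 0.08, 0.02] total t [-0.0138, -0.0002, 0.0004]
```

servo_tool([
  [[-0.005,0,0,0,0,0],[-0.004,0,0,0,0,0],[-0.003,0,0,0,0,0],[-0.002,0,0,0,0,0],[0,0,0,0,0,0]],
])

```text
time: 20.07
position: [0.5926, 0.2498, 0.2183]
eef_rot: [-0.306, -0.624, 0.657, -0.291]
wrist_force: [-2.7, -4.3, 2.0]
gripper_width: 0.155
```

Run:
```python
from h import *
T,s=rep()
```

```text
20.0667 Ftool [4.38 2.5  2.08] [-2.72 -4.27  2.02] tq [-0.3   0.24 -0.22] w 0.1554185638429226
tube frame origin,tip [0.0002 0.0008 0.0025] [ 0.0002  0.0007 -0.1475] q [ 0.558  0.99   0.592  1.771 -0.68  -0.744]
```

servo_tool([
  [[-0.002,0,0,0,0,0],[-0.002,0,0,0,0,0],[0,0,0,0,0,0]],
])

```text
time: 20.32
position: [0.5928, 0.2501, 0.2183]
eef_rot: [-0.308, -0.624, 0.656, -0.293]
wrist_force: [-4.9, -12.9, 13.5]
gripper_width: 0.153
```

Run:
```python
from h import *
T,s=rep()
c=shot("scene","s14");crop("s14",300,230,420,320,6.5,"s14b")
c=shot("wrist","w14");crop("w14",0,0,512,384,1.5,"w14b")
```

```text
20.3167 Ftool [18.77  4.22  1.52] [ -4.87 -12.92  13.47] tq [-2.85  0.93 -0.64] w 0.15332318452037066
tube frame origin,tip [0.0003 0.0007 0.0024] [ 1.000e-04 -1.000e-04 -1.476e-01] q [ 0.559  0.994  0.597  1.777 -0.683 -0.741]
```

View pics/s14b.png

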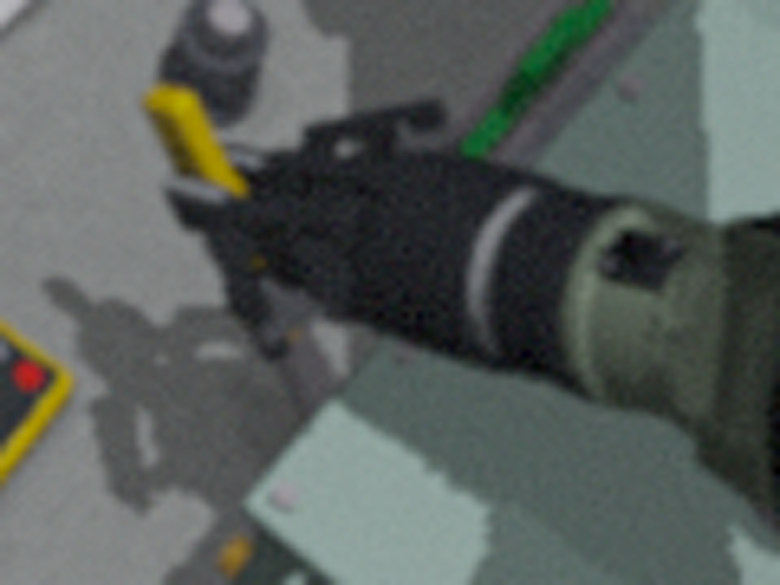

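View pics/w14b.png

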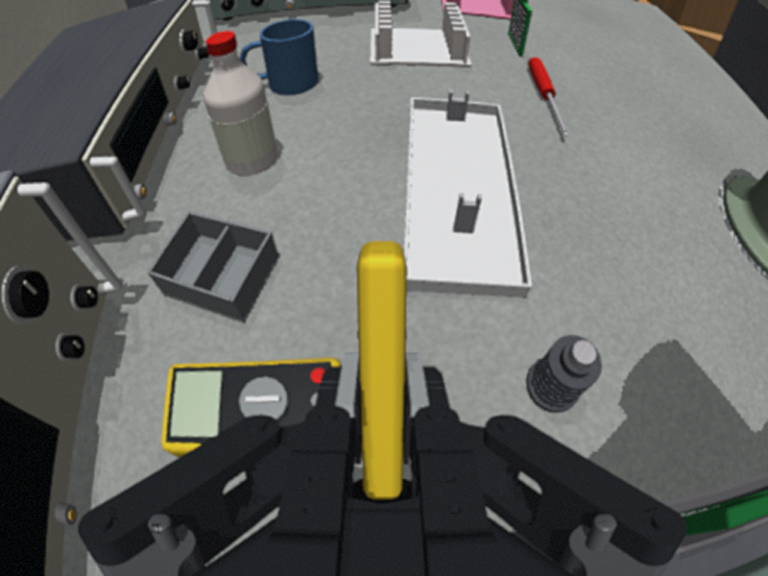

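servo_tool([
  [[-0.001,0,0,0,0,0],[0,0,0,0,0,0],[0,0,0,0,0,0],[0,0,0,0,0,0],[0,0,0,0,0,0],[0,0,0,0,0,0]],
])

```text
time: 20.92
position: [0.5929, 0.2501, 0.2183]
eef_rot: [-0.308, -0.624, 0.656, -0.293]
wrist_force: [-6.1, -13.3, 15.9]
gripper_width: 0.157
```

Run:
```python
from h import *
T,s=rep()
c=shot("wrist","w15")
a=load("w12")["pixels"];b=c["pixels"]
for im in (a,b):
    im=im.astype(int);m=(im[...,0]>70)&(im[...,2]<.45*im[...,0])&(im[...,1]>.5*im[...,0]); m=m[150:340,235:275];v=np.where(m.sum(1)>8)[0];u=np.where(m[40])[0];u2=np.where(m[150])[0];print("handle rows",v.min()+150,v.max()+150,"cols",u.min()+235,u.max()+235,u2.min()+235,u2.max()+235)
```

```text
20.9167 Ftool [20.91  5.45  0.3 ] [ -6.13 -13.28  15.9 ] tq [-3.28  1.08 -0.69] w 0.1572509198868591
tube frame origin,tip [0.0004 0.0007 0.0024] [ 0.0002 -0.0002 -0.1476] q [ 0.559  0.995  0.598  1.778 -0.683 -0.741]
handle rows 162 332 cols 239 269 241 267
handle rows 161 332 cols 239 270 242 268
```

servo_tool([
  [[0.006,0,0,0,0,0],[0.01,0,0,0,0,0],[0.015,0,0,0,0,0],[0.018,0,0,0,0,0],[0.018,0,0,0,0,0],[0.018,0,0,0,0,0],[0.018,0,0,0,0,0],[0.018,0,0,0,0,0],[0.018,0,0,0,0,0],[0.018,0,0,0,0,0],[0.018,0,0,0,0,0],[0.018,0,0,0,0,0]],
])

```text
time: 21.97
position: [0.586, 0.1286, 0.3625]
eef_rot: [-0.305, -0.624, 0.658, -0.291]
wrist_force: [0.3, -0.3, -1.2]
gripper_width: 0.152
```

Run:
```python
from h import *
T,s=rep();print(T.round(3))
c=shot("scene","s16");crop("s16",270,180,410,300,5.7,"s16b")
# final pose: tip over tray centre
tr=np.array([.490,-.066]);h=np.radians(83.2)
u=np.array([np.cos(h),np.sin(h),0]); R=axes(-u,DOWN)
tip=np.array([tr[0],tr[1],.20])+u*.03
B=mat(tip-u*.15-R@GR,R);print(B.round(4),tip)
rows(T,B,16)
```

```text
21.9667 Ftool [-0.72 -0.33  1.02] [ 0.31 -0.33 -1.2 ] tq [ 0.82 -0.01 -0.02] w 0.151721873710233
tube frame origin,tip [0.     0.0006 0.1911] [0.0002 0.0009 0.0411] q [ 0.412  0.716  0.432  1.775 -0.753 -0.909]
[[-0.035 -0.999 -0.039  0.586]
 [-0.643  0.052 -0.764  0.129]
 [ 0.765 -0.001 -0.644  0.363]
 [ 0.     0.     0.     1.   ]]
[[-0.1184 -0.993   0.      0.4689]
 [-0.993   0.1184  0.     -0.2427]
 [ 0.      0.     -1.      0.2099]
 [ 0.      0.      0.      1.    ]] [ 0.49355212 -0.03621103  0.2       ]
N 16 row: t [0.01755, 0.00546, 0.01972] deg [-0.108, -3.116, 0.22]  |t| 0.027 total deg [-1.73, -49.86, 3.52] total t [0.1262, 0.0977, 0.3865]
```

View pics/s16b.png

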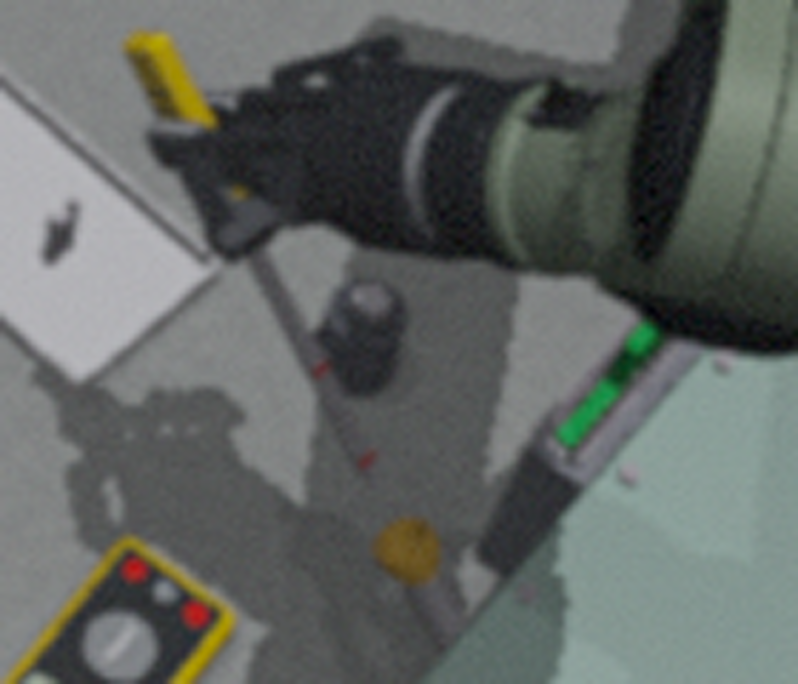

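servo_tool([
  [[0.0175,0.0055,0.0197,-0.11,-3.12,0.22],[0.0175,0.0055,0.0197,-0.11,-3.12,0.22],[0.0175,0.0055,0.0197,-0.11,-3.12,0.22],[0.0175,0.0055,0.0197,-0.11,-3.12,0.22],[0.0175,0.0055,0.0197,-0.11,-3.12,0.22],[0.0175,0.0055,0.0197,-0.11,-3.12,0.22],[0.0175,0.0055,0.0197,-0.11,-3.12,0.22],[0.0175,0.0055,0.0197,-0.11,-3.12,0.22],[0.0175,0.0055,0.0197,-0.11,-3.12,0.22],[0.0175,0.0055,0.0197,-0.11,-3.12,0.22],[0.0175,0.0055,0.0197,-0.11,-3.12,0.22],[0.0175,0.0055,0.0197,-0.11,-3.12,0.22]],
])

```text
time: 23.02
position: [0.4981, -0.1649, 0.2773]
eef_rot: [-0.078, -0.666, 0.738, -0.075]
wrist_force: [-0.4, -1.2, -1.4]
gripper_width: 0.151
```

Run:
```python
from h import *
T,s=cur();print(s["time"],T.round(3))
tr=np.array([.490,-.066]);h=np.radians(83.2)
u=np.array([np.cos(h),np.sin(h),0]); R=axes(-u,DOWN)
tip=np.array([tr[0],tr[1],.20])+u*.03
B=mat(tip-u*.15-R@GR,R)
rows(T,B,5)
```

```text
23.0167 [[-0.102 -0.995 -0.015  0.498]
 [-0.972  0.102 -0.213 -0.165]
 [ 0.214 -0.007 -0.977  0.277]
 [ 0.     0.     0.     1.   ]]
N 5 row: t [0.01427, 0.00417, 0.01545] deg [-0.1, -2.469, 0.174]  |t| 0.0214 total deg [-0.5, -12.35, 0.87] total t [0.0642, 0.0215, 0.0829]
```

servo_tool([
  [[0.0143,0.0042,0.0155,-0.1,-2.47,0.17],[0.0143,0.0042,0.0155,-0.1,-2.47,0.17],[0.0143,0.0042,0.0155,-0.1,-2.47,0.17],[0.0143,0.0042,0.0155,-0.1,-2.47,0.17],[0.0143,0.0042,0.0155,-0.1,-2.47,0.17],[0,0,0,0,0,0],[0,0,0,0,0,0],[0,0,0,0,0,0],[0,0,0,0,0,0],[0,0,0,0,0,0]],
])

```text
time: 23.85
position: [0.4698, -0.2411, 0.2103]
eef_rot: [-0.001, -0.665, 0.747, -0.001]
wrist_force: [-0.2, 0.3, -0.8]
gripper_width: 0.151
```

Run:
```python
from h import *
T,s=cur();print(s["time"],T.round(4),s["wrist_force"],np.abs(s["qd"]).max(),s["gripper_width"])
o,t=stick_pts(T);print(o,t)
for n in ["scene","top"]:
    c=shot(n,n+"17");print(n,"pred origin,tip",proj(c,[o,t]).round(1).tolist())
crop("scene17",150,90,350,250,4,"s17b");crop("top17",90,130,330,260,3.3,"t17b"); crop("scene17",340,180,460,280,6,"s17c")
```

```text
23.85 [[-1.163e-01 -9.932e-01 -1.100e-03  4.698e-01]
 [-9.932e-01  1.163e-01 -2.400e-03 -2.411e-01]
 [ 2.500e-03  8.000e-04 -1.000e+00  2.103e-01]
 [ 0.000e+00  0.000e+00  0.000e+00  1.000e+00]] [-0.17268686  0.34606445 -0.77102323] 0.0021039468899570835 0.15137244928707827
[ 0.4764898  -0.18350678  0.20025598] [ 0.49393409 -0.03452504  0.19988252]
scene pred origin,tip [[241.3, 154.9], [274.3, 183.2]]
top pred origin,tip [[296.7, 209.5], [258.9, 204.8]]
```

View pics/s17b.png

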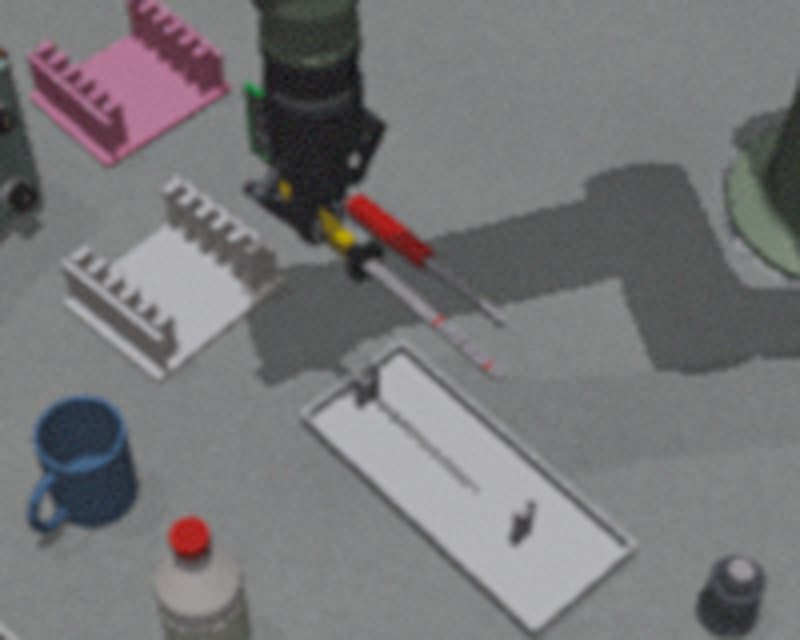

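View pics/t17b.png

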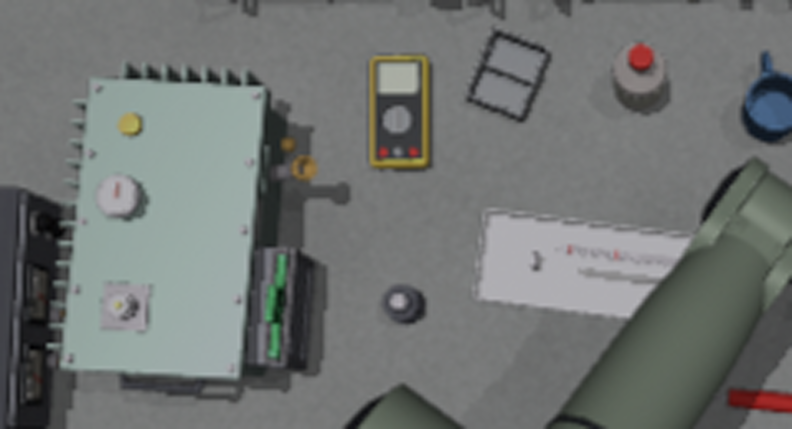

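View pics/s17c.png

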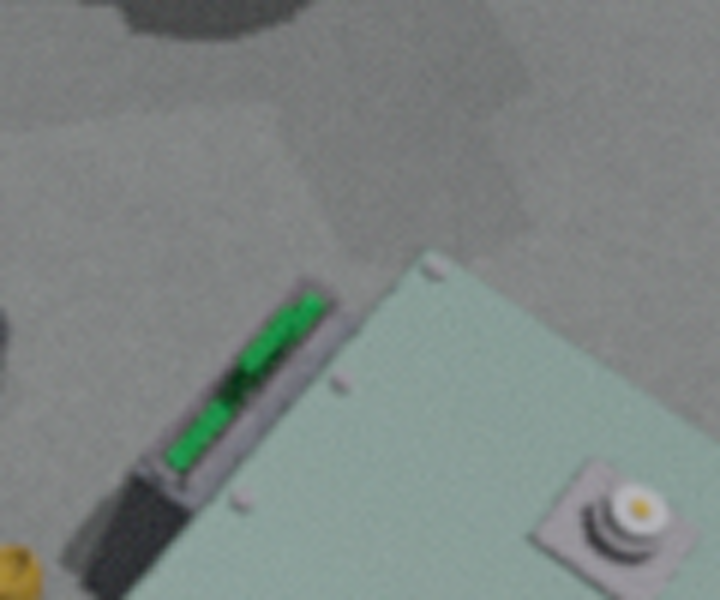

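Run:
```python
from bench import *
print(finish_job()); s=read_state(); print(s["time"],s["position"],s["gripper_width"])
```

```text
the job is handed in; nothing more can be done
None
the job is handed in; nothing more can be done
```

I finished the cooling check and handed the job in at about 24 s of the 64 s allowed. The hand-in gave no verdict.

- **Filter:** I took the larger filter from the white rack and lowered it into the fan housing slot until it hit a hard stop at about 32 N. I then opened the fingers. The TCP stood 14–15 mm higher at the stop than at the pick-up, where the rack base against the slot floor predicts 14 mm. The last pictures show the panel inside the lips on both sides.
- **Dip:** I held the dipstick by its handle and slid it down the tube until the collar stopped it firmly at about 20 N along the axis. It stayed there for about 0.6 s, with no visible slip in the grip, and I then drew it right out.
- **End pose:** The dipstick is level, graduated face up and still, about 0.20 m above the bench. Its tip is about 30 mm from the middle of the drip tray. The scene and top pictures put the tip, and the scene picture also the collar, within about 1 pixel of where I predicted.
- **Disagreements:**
  - At the stop, my pose estimate put the collar 2.4 mm outside the rim. I put that down to error in my grasp and rim measurements.
  - Joint 6 reached its limit on the way to the housing. I turned the tool half round and carried on.

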